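# Load the last sample bottle and push the crate up into the sampler's infeed pocket

## Task

Stand the red-capped sample bottle in the empty middle pocket of the blue crate and let go. Then push the crate, without gripping or lifting it, gently up the ramp of the sampler until its rear bottom edge drops behind the lip and it sits flat in the infeed pocket: feel for the soft buffer and do not ram the crate against it. Keep the bottles upright in the crate and leave everything else where it is.

Things in the scene. Friction and masses are not known exactly. Their poses are not given: they have to be found in the camera images.
- dock: The sampler's infeed, fixed: origin on the table at the middle of the ramp's foot, x level in the direction up the ramp, y to the left seen that way, z up. Aluminium ramp 164 mm wide rising evenly from 0 to 30 mm height over x = 0 to 130 mm. White cheeks, 54 mm high, inner faces at y = -82 and +82 mm, x = 0 to 300 mm, flare out by 13 mm over the 45 mm before the foot.
- ramp_top (a point): Middle of the ramp's top edge (dock x = 130 mm, height 30 mm). After it a level land and a dark steel lip, 0.5 mm lower; behind the lip's far edge the grey pocket floor lies at 23.5 mm, 6 mm down. Lip, pocket floor and buffer are one adjustable insert whose setting is not measured: the lip's far edge is anywhere at dock x = 155 to 175 mm.
- head_front (a point): Middle of the white sampler head's front (dock x = 305 mm); the head is 115 mm high. Before it, part of the insert, stands the black rubber buffer, 100 mm wide, 27 to 55 mm above the table, its face 102 mm beyond the lip's far edge (the crate is 100 mm long: 2 mm slack). It gives way by 4 mm at about 2 N per mm, then is solid.
- crate: Blue open crate, 100 (its x) by 150 (y) by 45 mm high, walls and floor 4 mm, 0.25 to 0.45 kg empty; origin at the centre of its underside. Starts on the table before the ramp, +x side towards it, up to 9 degrees askew and 8 mm aside. White dividers up to 30 mm height form three pockets 45 by 45 mm at x = 0, y = -48, 0, +48 mm; the outer two hold bottles.
- middle_pocket (a point): Centre of the floor of the crate's empty middle pocket, 4 mm above the crate's underside; axes as the crate's
- rear_wall (a point): Middle of the top edge of the crate's rear (-x) wall, outer face, 45 mm above its underside: the wall to push on. Pushing up the ramp takes about 3 to 9 N; the hand's force on the crate must stay below 20 N, so it cannot be gripped. Friction at the fingers may keep the rear edge hanging beyond the lip until the push is eased.
- sample: The sample bottle to load: amber closed glass bottle, 36 mm across, 80 mm tall: body 46 mm tall, sloping shoulder to 56 mm, then a red screw cap 28 mm across from 56 to 80 mm above its underside; 70 g; origin at the centre of its underside, z up its axis; stands on the table in one of three places, among the two spare bottles
- bottle_a: Amber closed glass bottle, 36 mm across, 80 mm tall: body 46 mm tall, sloping shoulder to 56 mm, then a white screw cap 28 mm across from 56 to 80 mm above its underside; 70 g; origin at the centre of its underside, z up its axis; stands in the crate's outer pocket at y = -48 mm
- bottle_b: Amber closed glass bottle, 36 mm across, 80 mm tall: body 46 mm tall, sloping shoulder to 56 mm, then a white screw cap 28 mm across from 56 to 80 mm above its underside; 70 g; origin at the centre of its underside, z up its axis; stands in the crate's outer pocket at y = +48 mm
- spare_blue: Bystander: green closed glass bottle, 36 mm across, 80 mm tall: body 46 mm tall, sloping shoulder to 56 mm, then a blue screw cap 28 mm across from 56 to 80 mm above its underside; 70 g; origin at the centre of its underside, z up its axis; stands on the table
- spare_black: Bystander: clear closed glass bottle, 36 mm across, 80 mm tall: body 46 mm tall, sloping shoulder to 56 mm, then a black screw cap 28 mm across from 56 to 80 mm above its underside; 70 g; origin at the centre of its underside, z up its axis; stands on the table
- flask: Bystander: conical glass flask, 72 mm across the foot, 108 mm tall; origin under its centre
- beaker: Bystander: glass beaker, 64 mm across, 85 mm tall; origin under its centre
- wash_bottle: Bystander: white plastic wash bottle with a grey cap, 56 mm across, 130 mm tall; origin under its centre
- cork_ring: Bystander: round cork stand, 80 mm across, 25 mm high; origin under its centre
Not all that is in view belongs to the job. Leave any purple look-alike of the sample alone.

How it is judged:
By the outcome, as a careful person would: the job done as asked, in the order asked, and still so for the second after the job is handed in, with the robot touching nothing.
It also fails if it takes over 72 s, if anything falls off the work surface, if the arm or the gripper's body presses on something with over 40 N, if the wrist force passes 120 N, or if a joint passes its speed limit or range.

## Robot

A 6-joint arm with a two-finger parallel gripper is mounted at the origin on the work surface. World frame = base frame: x ahead of the robot, y to its left, z up, the work surface at z = 0. Lengths are in m, angles in degrees, forces in N, time in s.
With the tool pointing down it reaches from about 0.375 to 0.9 m from the base axis. Payload 3.1 kg.
Tool frame: the origin (TCP) lies at the very end of the fingers, on their centre line; the grasp point (between the pads) lies bot.grip_point_offset behind it (bot.grip_point_offset is the distance from the TCP to the grasp point, in m); z points along the fingers, y is the line along which they close (so a half turn about z gives the same grasp; the last joint's range is limited). The gripper opens to 87 mm and grips with 3 to 60 N. Pads are 19 mm wide; open, the fingers measure 117 mm over their backs; the gripper's body (75 mm by 190 mm) begins 51 mm behind the grasp point.
Start: joints at [-80.587, 30.224, 82.088, -0, 67.689, -10.227], TCP at [0.21, -0.589, 0.185] pointing down, gripper open.
Joint ranges: [-176.69, 176.69], [-43.24, 126.21], [12.49, 139.97], [-82, 262], [0, 151.66], [-163.58, 163.58]. Speed limits (degrees/s): [159.86, 159.86, 180, 180, 180, 180].

## Interface

Orientations are given as a 3x3 rotation matrix whose columns are the frame's x, y, z axes.
In Python, from rig import bot, viewer, ticket gives the robot as it stands.
- The arm moves only by the tool servo_tool, never from a script. Its argument "targets" is a list of rows, each an object with "offset": the shift along the tool's x, y, z in m, a list of three; "dr": the turn, a rotation vector about the tool's x, y, z in degrees, a list of three. In form: [{"offset": [x, y, z], "dr": [ax, ay, az]}, ...]. A call has 1 to 20 rows; each row is the pose to reach, as a shift and turn from the pose commanded when the call began, along the tool's axes at that moment; what a row does not reach only later rows make up. A row lasts 1/12 s, in which the tool goes at most 41.7 mm and 7.16 degrees, less where a joint would pass 70% of its speed; a pose out of reach is approached as far as the arm can. A call with a gripper value outside its range is refused whole. "gripper" is the gripper command: -1 is fully open, 1 is shut, values between are in proportion, set as the call begins (left out, the last holds). The fingers move at their own pace and stop on an object; the grip force is fixed at half the most. Time passes only in rows, so rows that repeat a pose let the fingers close. It gives the time, the measured TCP pose, the force, the opening and the grip force at its end, in the units of the state.
- bot.read_state(): the state, without advancing time (a new reading comes with each control period).
- viewer.capture(name): name is "side" or "top"; returns a dict with "color" (384x512x3 uint8, red, green, blue), "camera_matrix" (3x3 intrinsics, pixels), "k1" (the pictures are not rectified: a ray, as slopes to the right and down, at radius r is drawn at 1 + k1 r^2 times it, then the intrinsics apply), "R" (3x3) and "t" (3): a world point X has camera coordinates R X + t. Camera axes: x right, y down, z forward; pixel columns grow to the right and rows downward; lengths in m; the calibration is good to about 2 mm. A picture is of the moment at which its call begins. There is no depth.
- ticket.hand_in(): hands the job in; it is judged then, once.
The state is a dict: "time_s": time; "joint_positions": joint angles; "qvel": joint speeds; "tau": joint torques, N m; "position": TCP position; "tcp_rot": TCP orientation; "force": force on the tool from outside, world axes, zero at the start; "moment": the same for the moment, N m; "opening": opening from 0.0 (shut) to 1.0 (fully open); "grasp_force": force on a finger pad.
Only numpy, scipy, OpenCV 4.12 (cv2) and the standard library are available. Lean on these libraries where they do the work, as an engineer would, in place of code of your own. Each camera call takes 0.05 s, during which the arm holds its last target. There are 200 camera calls.

## Working session

There is one attempt and no reset: what is moved stays moved. The work goes in short steps, Python scripts to look and compute and a tool call to move; the robot and the scene stay as the last step left them, time stands still between calls to the robot, and variables do not carry over. Pictures are saved under pics/ and viewed, at most 10 in all, crops included, and the job is handed in when it is done.

Besides the shell and the picture viewer there is one more tool, called after "Call:" by a JSON object that holds its "method" and its "body". servo_tool: Moves the arm, as the interface text tells. Its arguments: {"type":"object","properties":{"targets":{"type":"array"},"gripper":{"type":"number"}},"required":["targets"]}

```bash
mkdir -p pics; cat > h.py <<'E'
import numpy as np, cv2
from rig import bot, viewer, ticket
def cap(n, save=None):
    c=viewer.capture(n)
    if save: cv2.imwrite('pics/'+save+'.png', cv2.cvtColor(c['color'],cv2.COLOR_RGB2BGR))
    return c
def ray(c,px):
    K=np.array(c['camera_matrix']);R=np.array(c['R']);t=np.array(c['t'])
    p=cv2.undistortPoints(np.array(px,float).reshape(-1,1,2),K,np.array([c['k1'],0,0,0.])).reshape(-1,2)
    d=np.c_[p,np.ones(len(p))]@R
    return -R.T@t,d
def onz(c,px,z):
    o,d=ray(c,px); return o+d*((z-o[2])/d[:,2])[:,None]
def proj(c,X):
    R=np.array(c['R']);r,_=cv2.Rodrigues(R)
    return cv2.projectPoints(np.array(X,float).reshape(-1,1,3),r,np.array(c['t'],float),np.array(c['camera_matrix']),np.array([c['k1'],0,0,0.]))[0].reshape(-1,2)
E
python3 - <<'E'
from h import *
for n in('side','top'):
    c=cap(n,n+'0'); print(n,c['camera_matrix'],c['k1'],ray(c,[[256,192]]))
s=bot.read_state(); print(s, bot.grip_point_offset)
E
```

```text
side [[425.42540116   0.         256.70361186]
 [  0.         425.42540116 184.88198739]
 [  0.           0.           1.        ]] -0.11191086131436724 (array([ 0.32471189, -0.80534542,  0.98777481]), array([[ 0.12002628,  0.66668557, -0.73580346]]))
top [[478.59615071   0.         248.63562528]
 [  0.         478.59615071 191.34907711]
 [  0.           0.           1.        ]] -0.15298904506930217 (array([0.16019377, 0.06187052, 1.72445708]), array([[ 0.19730432, -0.02519171, -0.98014031]]))
{'time_s': 0.1, 'joint_positions': array([-8.05893125e+01,  3.02732686e+01,  8.21482071e+01,  1.36598303e-05,
        6.76896532e+01, -1.02254654e+01]), 'qvel': array([ 0.05689732, -0.14821052, -0.26818092,  0.03045204, -0.11779707,
       -0.02679845]), 'tau': array([-5.10397986e-04, -4.40985382e+01, -1.77150589e+01,  6.34156773e-02,
        5.34085685e-02, -3.59435217e-05]), 'position': array([ 0.20995525, -0.58791231,  0.18447819]), 'tcp_rot': array([[ 9.41845685e-01,  3.36045542e-01, -3.16920380e-04],
       [ 3.36045514e-01, -9.41843804e-01,  1.91349613e-03],
       [ 3.44532347e-04, -1.90871774e-03, -9.99998119e-01]]), 'force': array([ 0.30371493,  1.0250809 , -0.28438251]), 'moment': array([ 0.05494019,  0.02443061, -0.02457773]), 'grasp_force': 0.0, 'opening': 1.0024245467617845} 0.0187
```

View pics/top0.png

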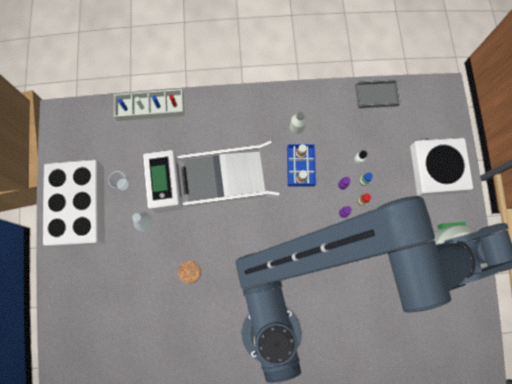

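View pics/side0.png

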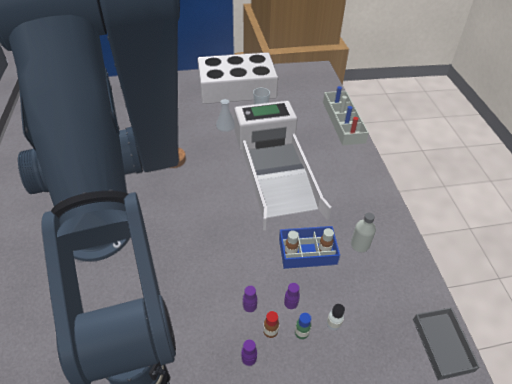

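The top view shows the dock at (150–275, 145–205), ramp foot to the right, the crate at (302,165) and the red cap at (365,198). The side view shows the red cap at (272,318), the crate at (309,247), and three purple look-alikes close to the sample. I'll enlarge crops next for the edges.

```bash
python3 - <<'E'
from h import *
c={n:cap(n) for n in('side','top')}
import pickle; pickle.dump(c,open('c0.pkl','wb'))
def comps(c,m,mn=8):
    n,l,s,ce=cv2.connectedComponentsWithStats(m.astype(np.uint8))
    return [(s[i,4],ce[i].round(1),s[i,:4]) for i in range(1,n) if s[i,4]>=mn]
for n in c:
    hsv=cv2.cvtColor(c[n]['color'],cv2.COLOR_RGB2HSV); H,S,V=[hsv[...,i].astype(int) for i in range(3)]
    print(n,'red',comps(c[n],((H<6)|(H>174))&(S>150)&(V>80)))
    print('purple',comps(c[n],(H>130)&(H<160)&(S>90)))
    print('blue',comps(c[n],(H>108)&(H<125)&(S>140)&(V>70)))
    print('green',comps(c[n],(H>45)&(H<85)&(S>90)))
a=cv2.cvtColor(c['top']['color'][135:215,140:330],cv2.COLOR_RGB2BGR)
b=cv2.cvtColor(c['side']['color'][95:275,200:380],cv2.COLOR_RGB2BGR)
cv2.imwrite('pics/topc.png',cv2.resize(a,None,fx=4,fy=4,interpolation=cv2.INTER_CUBIC))
cv2.imwrite('pics/sidec.png',cv2.resize(b,None,fx=3.3,fy=3.3,interpolation=cv2.INTER_CUBIC))
E
```

```text
side red [(np.int32(11), array([355.4, 118.1]), array([354, 117,   4,   3], dtype=int32)), (np.int32(138), array([271.5, 318.2]), array([266, 311,  12,  15], dtype=int32))]
purple [(np.int32(301), array([291.7, 295.6]), array([285, 283,  14,  26], dtype=int32)), (np.int32(301), array([249.6, 298.8]), array([243, 286,  14,  26], dtype=int32)), (np.int32(323), array([248.9, 352.3]), array([242, 340,  15,  26], dtype=int32))]
blue [(np.int32(2756), array([202.9,  30.6]), array([178,   0,  54,  70], dtype=int32)), (np.int32(233), array([108.2,  57.6]), array([100,  35,  17,  41], dtype=int32)), (np.int32(33), array([338. ,  93.5]), array([336,  87,   5,  15], dtype=int32)), (np.int32(11), array([349.5, 107.4]), array([348, 106,   4,   4], dtype=int32)), (np.int32(833), array([309. , 251.4]), array([280, 227,  60,  41], dtype=int32)), (np.int32(98), array([308.1, 247.6]), array([301, 244,  15,   8], dtype=int32)), (np.int32(134), array([304.4, 319.5]), array([299, 313,  12,  14], dtype=int32))]
green [(np.int32(193), array([265. , 109.6]), array([252, 105,  27,  10], dtype=int32)), (np.in
[... 943 characters left out ...]
, array([309, 160,   6,  11], dtype=int32)), (np.int32(44), array([368.1, 176.2]), array([365, 173,   7,   8], dtype=int32)), (np.int32(60), array([  6.6, 230.1]), array([  1, 222,  15,  18], dtype=int32)), (np.int32(22), array([ 14.4, 227.1]), array([  9, 224,  13,   8], dtype=int32)), (np.int32(22), array([  4.8, 243.5]), array([  0, 241,  11,   6], dtype=int32)), (np.int32(12), array([  3.2, 249.2]), array([  1, 246,   4,   8], dtype=int32)), (np.int32(12), array([ 11.2, 280. ]), array([  8, 278,   7,   6], dtype=int32))]
green [(np.int32(390), array([158.9, 177.9]), array([151, 165,  17,  28], dtype=int32)), (np.int32(89), array([449.8, 224.4]), array([438, 222,  27,   7], dtype=int32))]
```

View pics/topc.png

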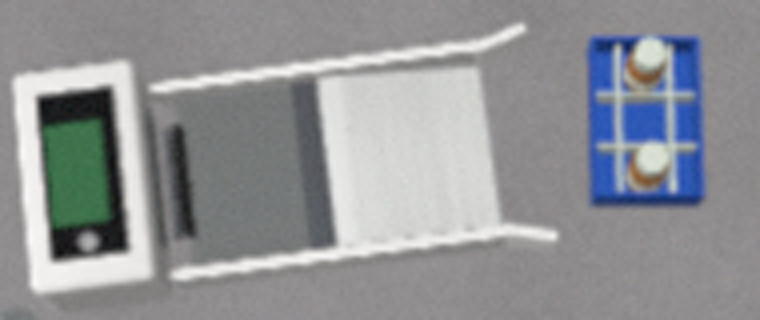

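View pics/sidec.png

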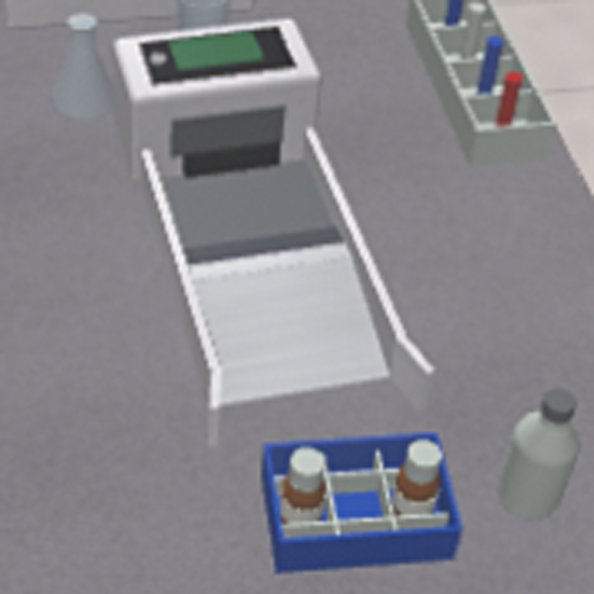

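The crops show the dock's cheek kinks at top px ≈ (261,146.5) and (265,193), with far ends near (178,157) and (184,204). The dark lip band is at crop x 295–335. The crate's far rim corners are at side crop (264,444) and (438,434), and its near bottom corners at (277,572) and (456,557).

```bash
python3 - <<'E'
from h import *
import pickle; c=pickle.load(open('c0.pkl','rb')); s,t=c['side'],c['top']
np.set_printoptions(precision=4,suppress=True)
S=lambda p:np.array(p)/3.3+[200,95]-0.35; T=lambda p:np.array(p)/4+[140,135]-0.375
print('cheek inner top T',onz(t,T([[483,50],[152,92],[500,230],[175,271]]),.054))
print('cheek inner side S',onz(s,S([[402,338],[309,132],[216,367],[149,153]]),.054))
print('foot S',onz(s,S([[388,374],[218,402]]),0),'foot T',onz(t,T([[478,67],[500,226]]),0))
print('ramptop S',onz(s,S([[345,245],[193,278]]),.03),'T',onz(t,T([[318,77],[336,246]]),.03))
print('lipfar S',onz(s,S([[338,232],[187,262]]),.0295),'T',onz(t,T([[293,82],[312,247]]),.0295))
for n,pc in(('side',None),('top',None)):
    hsv=cv2.cvtColor(c[n]['color'],cv2.COLOR_RGB2HSV); H,Sa,V=[hsv[...,i].astype(int) for i in range(3)]
    m=((H>105)&(H<128)&(Sa>110)&(V>50)).astype(np.uint8)
    x0,y0,x1,y1=(270,220,350,275) if n=='side' else (280,140,325,195)
    q=np.zeros_like(m);q[y0:y1,x0:x1]=m[y0:y1,x0:x1]
    h=cv2.convexHull(cv2.findNonZero(q)); a=cv2.approxPolyDP(h,1.5,True).reshape(-1,2)
    print(n,a.tolist()); print('z45',onz(c[n],a,.045)); print('z0',onz(c[n],a,0))
def tri(ps,pt):
    o1,d1=ray(s,[ps]);o2,d2=ray(t,[pt]);A=np.c_[d1[0],-d2[0]];k=np.linalg.lstsq(A,o2-o1,rcond=None)[0]
    p,q=o1+k[0]*d1[0],o2+k[1]*d2[0];return (p+q)/2,np.linalg.norm(p-q)
print('red',tri((271.5,318.2),(366.1,197.3)), onz(t,[(366.1,197.3)],.076),onz(s,[(271.5,318.2)],.069))
for ps in[(291.7,295.6),(249.6,298.8),(248.9,352.3)]: print('purple',onz(s,[ps],.05))
print('bluecap',onz(s,[(304.4,319.5)],.069),'caps in crate',onz(s,S([[308,465],[424,455]]),.075))
E
```

```text
cheek inner top T [[ 0.6614 -0.0089  0.054 ]
 [ 0.6433  0.2936  0.054 ]
 [ 0.4939 -0.0117  0.054 ]
 [ 0.4769  0.2793  0.054 ]]
cheek inner side S [[ 0.6663 -0.0071  0.054 ]
 [ 0.646   0.2866  0.054 ]
 [ 0.4945 -0.0169  0.054 ]
 [ 0.4765  0.276   0.054 ]]
foot S [[ 0.6612 -0.0028 -0.    ]
 [ 0.4989 -0.0129  0.    ]] foot T [[ 0.6613 -0.0053  0.    ]
 [ 0.5084 -0.0143  0.    ]]
ramptop S [[0.6516 0.1407 0.03  ]
 [0.4965 0.1169 0.03  ]] T [[0.6535 0.1433 0.03  ]
 [0.4943 0.1359 0.03  ]]
lipfar S [[0.6492 0.1602 0.0295]
 [0.4943 0.1396 0.0295]] T [[0.6505 0.1666 0.0295]
 [0.495  0.1576 0.0295]]
side [[337, 262], [333, 264], [284, 267], [280, 230], [331, 226], [339, 253]]
z45 [[ 0.6504 -0.2294  0.045 ]
 [ 0.6382 -0.2338  0.045 ]
 [ 0.5087 -0.2231  0.045 ]
 [ 0.522  -0.1028  0.045 ]
 [ 0.6677 -0.1102  0.045 ]
 [ 0.6639 -0.2025  0.045 ]]
z0 [[ 0.666  -0.2019  0.    ]
 [ 0.6532 -0.2065  0.    ]
 [ 0.5175 -0.1953  0.    ]
 [ 0.5314 -0.0692  0.    ]
 [ 0.6841 -0.077  -0.    ]
 [ 0.6801 -0.1738  0.    ]]
top [[313, 185], [288, 185], [288, 144], [314, 145], [315, 183]]
z45 [[ 0.5096 -0.1879  0.045 ]
 [ 0.5159 -0.0979  0.045 ]
 [ 0.6691 -0.1112  0.045 ]
 [ 0.6589 -0.2063  0.045 ]
 [ 0.5165 -0.1958  0.045 ]]
z0 [[ 0.519  -0.1946  0.    ]
 [ 0.5254 -0.1022  0.    ]
 [ 0.6827 -0.1158  0.    ]
 [ 0.6722 -0.2134  0.    ]
 [ 0.526  -0.2027  0.    ]]
red (array([ 0.4475, -0.37  ,  0.0672]), np.float64(0.0002101562939604028)) [[ 0.4458 -0.3677  0.076 ]] [[ 0.4473 -0.3709  0.069 ]]
purple [[ 0.5099 -0.3103  0.05  ]]
purple [[ 0.4062 -0.3034  0.05  ]]
purple [[ 0.3847 -0.4362  0.05  ]]
bluecap [[ 0.5222 -0.386   0.069 ]] caps in crate [[ 0.5465 -0.1485  0.075 ]
 [ 0.6429 -0.1528  0.075 ]]
```

Measured positions, with sizes agreeing with those given:

| Item | Result |
|---|---|
| Dock origin | ≈ (0.580, −0.009), up-ramp direction ≈ (−0.063, 0.998) |
| Crate | Centre ≈ (0.593, −0.153), x axis ≈ (0.06, 0.998), about 7° askew |
| Red bottle | (0.4475, −0.370), cap triangulated at z 0.067 |

The fingers will close along crate x, which clears all the neighbours. I'm moving above the bottle.

Call:
{"method": "servo_tool", "body": {"targets": [{"offset":[0.03,-0.0125,0],"dr":[0,0,2.3]},{"offset":[0.066,-0.028,0],"dr":[0,0,5]},{"offset":[0.102,-0.043,0],"dr":[0,0,8]},{"offset":[0.138,-0.058,0],"dr":[0,0,11]},{"offset":[0.174,-0.073,0],"dr":[0,0,14]},{"offset":[0.21,-0.089,0],"dr":[0,0,17]},{"offset":[0.246,-0.104,0],"dr":[0,0,20]},{"offset":[0.276,-0.117,0],"dr":[0,0,22]},{"offset":[0.297,-0.1255,0],"dr":[0,0,23.3]},{"offset":[0.297,-0.1255,0],"dr":[0,0,23.3]},{"offset":[0.297,-0.1255,0],"dr":[0,0,23.3]}], "gripper": -0.2}}

```text
time_s: 1.12
position: [0.4483, -0.3696, 0.1852]
tcp_rot: [[0.998, -0.06, -0.001], [-0.06, -0.998, -0.0], [-0.001, 0.0, -1.0]]
force: [-0.2, -0.5, 0.5]
opening: 0.602
grasp_force: 0.0
```

Call:
{"method": "servo_tool", "body": {"targets": [{"offset":[-0.0007,0,0.02],"dr":[0,0,0]},{"offset":[-0.0007,0,0.045],"dr":[0,0,0]},{"offset":[-0.0007,0,0.07],"dr":[0,0,0]},{"offset":[-0.0007,0,0.095],"dr":[0,0,0]},{"offset":[-0.0007,0,0.115],"dr":[0,0,0]},{"offset":[-0.0007,0,0.128],"dr":[0,0,0]},{"offset":[-0.0007,0,0.135],"dr":[0,0,0]},{"offset":[-0.0007,0,0.135],"dr":[0,0,0]},{"offset":[-0.0007,0,0.135],"dr":[0,0,0]}]}}

```text
time_s: 1.87
position: [0.4465, -0.3715, 0.0504]
tcp_rot: [[0.998, -0.065, -0.0], [-0.065, -0.998, -0.0], [-0.0, 0.0, -1.0]]
force: [-0.2, 0.1, -0.1]
opening: 0.601
grasp_force: 0.0
```

Call:
{"method": "servo_tool", "body": {"targets": [{"offset":[0,0,0],"dr":[0,0,0]},{"offset":[0,0,0],"dr":[0,0,0]},{"offset":[0,0,0],"dr":[0,0,0]},{"offset":[0,0,0],"dr":[0,0,0]},{"offset":[0,0,0],"dr":[0,0,0]},{"offset":[0,0,0],"dr":[0,0,0]}], "gripper": 1}}

```text
time_s: 2.37
position: [0.4471, -0.3705, 0.0507]
tcp_rot: [[0.998, -0.064, 0.0], [-0.064, -0.998, -0.0], [0.0, 0.0, -1.0]]
force: [-0.2, 0.2, 0.2]
opening: 0.232
grasp_force: 0.0
```

```bash
python3 - <<'E'
from h import *
s=bot.read_state();print(s['opening'],s['grasp_force'],s['force'])
a=cap('side')['color'][260:384,190:360]; b=cap('top')['color'][150:240,310:430]
a=cv2.resize(a,(510,372)); b=cv2.resize(b,(0,0),fx=2.4,fy=2.4)
o=np.zeros((372,800,3),np.uint8);o[:,:510]=a;o[:b.shape[0],512:512+b.shape[1]]=b
cv2.imwrite('pics/g1.png',o[...,::-1])
E
```

```text
0.2319677551681207 0.0 [-0.20374937  0.17520779  0.16029138]
```

View pics/g1.png

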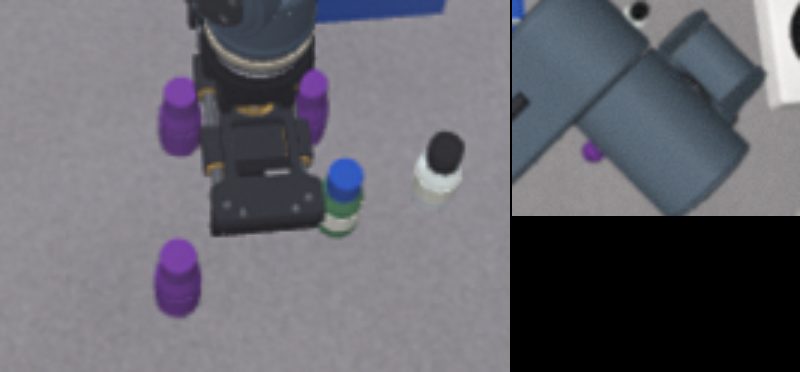

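The picture shows the hand over the sample, which it hides; the neighbours are undisturbed. I'll let the fingers finish closing.

Call:
{"method": "servo_tool", "body": {"targets": [{"offset":[0,0,0],"dr":[0,0,0]},{"offset":[0,0,0],"dr":[0,0,0]},{"offset":[0,0,0],"dr":[0,0,0]}]}}

```text
time_s: 2.72
position: [0.4469, -0.3705, 0.0503]
tcp_rot: [[0.998, -0.064, -0.0], [-0.064, -0.998, 0.0], [-0.0, -0.0, -1.0]]
force: [-0.5, -0.3, -0.3]
opening: 0.013
grasp_force: 0.0
```

The fingers closed fully, so the grasp missed. I'll lift and look.

Call:
{"method": "servo_tool", "body": {"targets": [{"offset":[0,0,0],"dr":[0,0,0]},{"offset":[0,0,0],"dr":[0,0,0]},{"offset":[0,0,-0.03],"dr":[0,0,0]},{"offset":[0,0,-0.06],"dr":[0,0,0]},{"offset":[0,0,-0.1],"dr":[0,0,0]},{"offset":[-0.03,0,-0.14],"dr":[0,0,0]},{"offset":[-0.06,0,-0.16],"dr":[0,0,0]},{"offset":[-0.09,0.02,-0.16],"dr":[0,0,0]},{"offset":[-0.1,0.05,-0.16],"dr":[0,0,0]},{"offset":[-0.1,0.08,-0.16],"dr":[0,0,0]},{"offset":[-0.1,0.1,-0.16],"dr":[0,0,0]},{"offset":[-0.1,0.1,-0.16],"dr":[0,0,0]}], "gripper": -0.2}}

```text
time_s: 3.72
position: [0.3401, -0.469, 0.2108]
tcp_rot: [[0.998, -0.067, 0.001], [-0.067, -0.998, -0.005], [0.002, 0.005, -1.0]]
force: [0.0, -0.6, 0.3]
opening: 0.594
grasp_force: 0.0
```

```bash
python3 - <<'E'
from h import *
a=cap('side')['color'][260:384,190:360]; b=cap('top')['color'][150:240,310:430]
a=cv2.resize(a,(510,372)); b=cv2.resize(b,(0,0),fx=2.4,fy=2.4)
o=np.zeros((372,800,3),np.uint8);o[:,:510]=a;o[:b.shape[0],512:512+b.shape[1]]=b
cv2.imwrite('pics/g2.png',o[...,::-1])
E
```

```text
(no output)
```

View pics/g2.png

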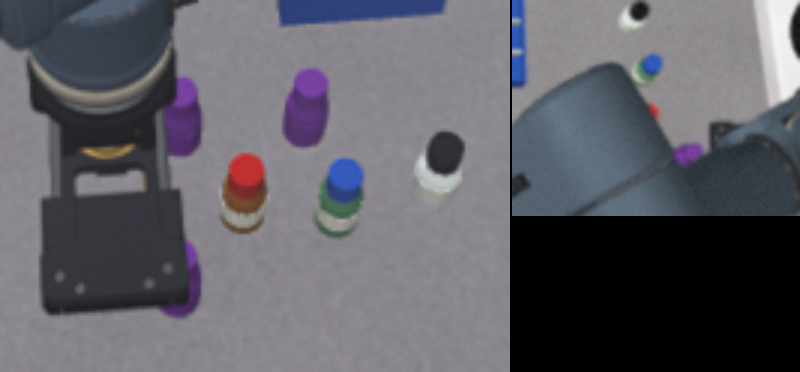

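```bash
python3 - <<'E'
from h import *
s=bot.read_state(); c=cap('side'); p=s['position'];R=s['tcp_rot']
q=proj(c,[p,p+.04*R[:,1],p-.04*R[:,1],p-.07*R[:,2],p-.07*R[:,2]+.095*R[:,1],p-.07*R[:,2]-.095*R[:,1],[.4475,-.370,.080],[.4475,-.370,0]]); print(q.round(1),p)
im=c['color'][200:384,120:360][...,::-1]; im=cv2.resize(im,None,fx=3.2,fy=3.2,interpolation=cv2.INTER_CUBIC)
for i,(u,v) in enumerate(q): cv2.circle(im,(int((u-119.6)*3.2),int((v-199.6)*3.2)),3,[(0,255,0),(0,255,255),(255,255,0),(255,0,255)][min(i//1,3)],-1)
cv2.imwrite('pics/g3.png',im)
E
```

```text
[[228.4 337.1]
 [229.6 357.5]
 [227.3 317.9]
 [227.2 320.9]
 [230.2 374. ]
 [224.7 275. ]
 [271.7 315.7]
 [270.2 330.5]] [ 0.34029213 -0.46389709  0.20995276]
```

View pics/g3.png

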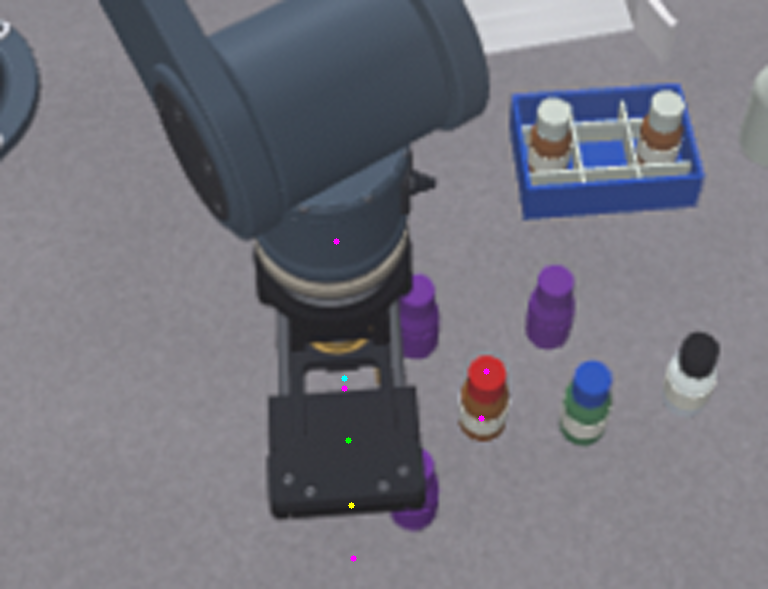

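The sample still stands upright at side px (272,319), undisturbed. The fingers are hidden by the hand body, so I'll check the calibration and turn the hand to see them.

```bash
python3 - <<'E'
from h import *
s=bot.read_state(); print(s['joint_positions'].round(1), s['position'], s['opening'])
c=cap('top'); print(proj(c,[[0,0,0],[0,0,.3],[0.4475,-.37,.08],s['position']]).round(1))
c=cap('side'); h=cv2.cvtColor(c['color'],cv2.COLOR_RGB2HSV).astype(int)
m=((h[...,0]<6)|(h[...,0]>174))&(h[...,1]>150)&(h[...,2]>80); m[:200]=0; print(np.argwhere(m).mean(0)[::-1],m.sum())
E
```

```text
[-64.8  24.8  87.8   0.   67.6  28.9] [ 0.34046202 -0.46282427  0.20986303] 0.6006591465821628
[[271.3 332.8]
 [275.7 342.2]
 [366.9 196.6]
 [407.9 219.3]]
[271.56428571 318.27857143] 140
```

Call:
{"method": "servo_tool", "body": {"targets": [{"offset":[0,0,-0.02],"dr":[0,0,7]},{"offset":[0,0,-0.02],"dr":[0,0,14]},{"offset":[0,0,-0.02],"dr":[0,0,21]},{"offset":[0,0,-0.02],"dr":[0,0,28]},{"offset":[0,0,-0.02],"dr":[0,0,35]},{"offset":[0,0,-0.02],"dr":[0,0,42]},{"offset":[0,0,-0.02],"dr":[0,0,49]},{"offset":[0,0,-0.02],"dr":[0,0,56]},{"offset":[0,0,-0.02],"dr":[0,0,63]},{"offset":[0,0,-0.02],"dr":[0,0,70]},{"offset":[0,0,-0.02],"dr":[0,0,77]},{"offset":[0,0,-0.02],"dr":[0,0,84]},{"offset":[0,0,-0.02],"dr":[0,0,90]},{"offset":[0,0,-0.02],"dr":[0,0,90]}]}}

```text
time_s: 5.13
position: [0.3411, -0.4625, 0.2303]
tcp_rot: [[-0.064, -0.998, -0.0], [-0.998, 0.064, 0.001], [-0.001, 0.0, -1.0]]
force: [0.4, -0.4, 0.6]
opening: 0.596
grasp_force: 0.0
```

```bash
python3 - <<'E'
from h import *
s=bot.read_state(); c=cap('side'); p=s['position'];R=s['tcp_rot']; print(p,s['joint_positions'].round(1),s['opening'])
w=s['opening']*.0435
q=proj(c,[p,p+w*R[:,1],p-w*R[:,1],p-.07*R[:,2],p-.0187*R[:,2]])
im=c['color'][200:384,120:360][...,::-1]; im=cv2.resize(im,None,fx=3.2,fy=3.2,interpolation=cv2.INTER_CUBIC)
for i,(u,v) in enumerate(q): cv2.circle(im,(int((u-119.6)*3.2),int((v-199.6)*3.2)),3,[(0,255,0),(0,255,255),(255,255,0),(255,0,255)][min(i,3)],-1)
cv2.imwrite('pics/g4.png',im)
E
```

```text
[ 0.34112647 -0.46246013  0.23032256] [-64.7  23.5  86.4   0.   70.2 118.9] 0.5964508658392511
```

View pics/g4.png

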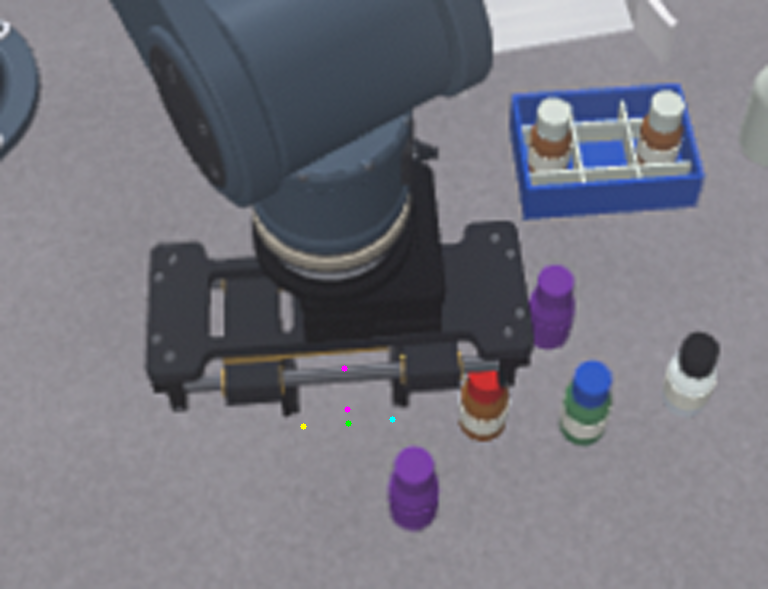

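The projected fingertips (303,426) and (392,419) lie about 15 px below the drawn ones (290,410) and (400,402). So the real tips seem to be over 20 mm higher than reported, which explains closing above the cap. I'll confirm by gently touching bare table.

Call:
{"method": "servo_tool", "body": {"targets": [{"offset":[0.02,0,0],"dr":[0,0,0]},{"offset":[0.05,0,0],"dr":[0,0,0]},{"offset":[0.075,0,0.01],"dr":[0,0,0]},{"offset":[0.08,0,0.04],"dr":[0,0,0]},{"offset":[0.08,0,0.075],"dr":[0,0,0]},{"offset":[0.08,0,0.11],"dr":[0,0,0]},{"offset":[0.08,0,0.14],"dr":[0,0,0]},{"offset":[0.08,0,0.165],"dr":[0,0,0]},{"offset":[0.08,0,0.185],"dr":[0,0,0]},{"offset":[0.08,0,0.195],"dr":[0,0,0]},{"offset":[0.08,0,0.2],"dr":[0,0,0]},{"offset":[0.08,0,0.2],"dr":[0,0,0]}]}}

```text
time_s: 6.18
position: [0.3357, -0.5431, 0.0297]
tcp_rot: [[-0.062, -0.998, -0.001], [-0.998, 0.062, 0.001], [-0.001, 0.001, -1.0]]
force: [-0.1, -0.2, 0.6]
opening: 0.598
grasp_force: 0.0
```

Call:
{"method": "servo_tool", "body": {"targets": [{"offset":[0,0,0.004],"dr":[0,0,0]},{"offset":[0,0,0.008],"dr":[0,0,0]},{"offset":[0,0,0.012],"dr":[0,0,0]},{"offset":[0,0,0.012],"dr":[0,0,0]}]}}

```text
time_s: 6.52
position: [0.3356, -0.5437, 0.0184]
tcp_rot: [[-0.064, -0.998, 0.0], [-0.998, 0.064, -0.0], [0.0, -0.0, -1.0]]
force: [-0.6, 0.3, 0.2]
opening: 0.597
grasp_force: 0.0
```

Call:
{"method": "servo_tool", "body": {"targets": [{"offset":[0,0,0.004],"dr":[0,0,0]},{"offset":[0,0,0.008],"dr":[0,0,0]},{"offset":[0,0,0.01],"dr":[0,0,0]},{"offset":[0,0,0.01],"dr":[0,0,0]}]}}

```text
time_s: 6.85
position: [0.3354, -0.5433, 0.0077]
tcp_rot: [[-0.064, -0.998, -0.0], [-0.998, 0.064, 0.001], [-0.001, 0.001, -1.0]]
force: [-0.1, 0.1, -0.2]
opening: 0.599
grasp_force: 0.0
```

Call:
{"method": "servo_tool", "body": {"targets": [{"offset":[0,0,0.003],"dr":[0,0,0]},{"offset":[0,0,0.006],"dr":[0,0,0]},{"offset":[0,0,0.006],"dr":[0,0,0]}]}}

```text
time_s: 7.1
position: [0.3355, -0.5434, 0.0017]
tcp_rot: [[-0.064, -0.998, -0.0], [-0.998, 0.064, 0.001], [-0.001, 0.0, -1.0]]
force: [-0.4, 0.5, -0.7]
opening: 0.6
grasp_force: 0.0
```

Call:
{"method": "servo_tool", "body": {"targets": [{"offset":[0,0,0.003],"dr":[0,0,0]},{"offset":[0,0,0.006],"dr":[0,0,0]},{"offset":[0,0,0.008],"dr":[0,0,0]},{"offset":[0,0,0.008],"dr":[0,0,0]}]}}

```text
time_s: 7.43
position: [0.3355, -0.5433, -0.0063]
tcp_rot: [[-0.064, -0.998, -0.0], [-0.998, 0.064, 0.001], [-0.001, 0.0, -1.0]]
force: [0.1, -0.5, -0.2]
opening: 0.6
grasp_force: 0.0
```

```bash
python3 - <<'E'
from h import *
s=bot.read_state(); c=cap('side'); p=s['position'];R=s['tcp_rot']; print(p,s['force'])
w=s['opening']*.0435
q=proj(c,[p,p+w*R[:,1],p-w*R[:,1],p-.07*R[:,2],p-.0187*R[:,2]]); print(q)
x0,y0=170,250
im=c['color'][y0:384,x0:350][...,::-1]; im=cv2.resize(im,None,fx=4,fy=4,interpolation=cv2.INTER_CUBIC)
for i,(u,v) in enumerate(q): cv2.circle(im,(int((u-x0+.4)*4),int((v-y0+.4)*4)),2,[(0,255,0),(0,255,255),(255,255,0),(255,0,255)][min(i,3)],-1)
cv2.imwrite('pics/g5.png',im)
E
```

```text
[ 0.33548454 -0.54332289 -0.00629497] [ 0.1009697  -0.52951168 -0.21462921]
[[233.80605339 411.58025277]
 [221.8856016  412.58331714]
 [245.69342931 410.53546159]
 [233.03643979 402.44355945]
 [233.60919541 409.25028517]]
```

View pics/g5.png

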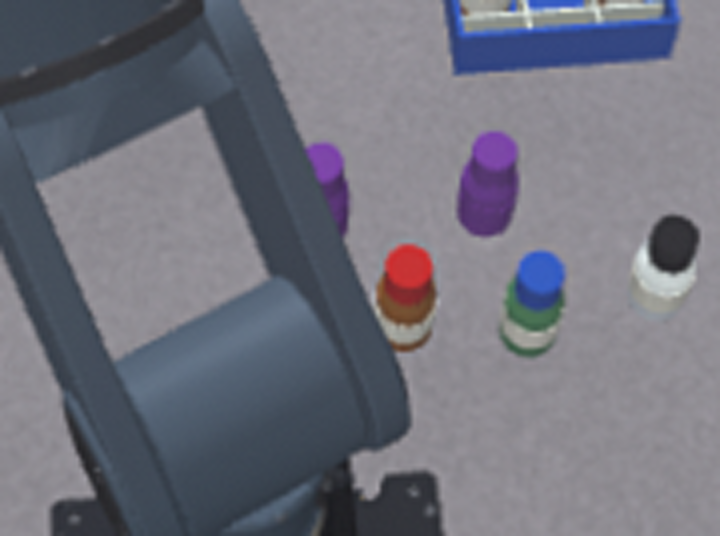

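That picture is out of frame for the hand, but the sample and neighbours stand as before. The reported TCP is already below the table without contact, so the offset is real. I'll keep feeling for the table.

Call:
{"method": "servo_tool", "body": {"targets": [{"offset":[0,0,0.003],"dr":[0,0,0]},{"offset":[0,0,0.006],"dr":[0,0,0]},{"offset":[0,0,0.008],"dr":[0,0,0]},{"offset":[0,0,0.008],"dr":[0,0,0]}]}}

```text
time_s: 7.82
position: [0.3354, -0.5433, -0.0143]
tcp_rot: [[-0.064, -0.998, -0.0], [-0.998, 0.064, 0.001], [-0.001, 0.001, -1.0]]
force: [-0.5, 0.6, 0.8]
opening: 0.606
grasp_force: 0.0
```

Call:
{"method": "servo_tool", "body": {"targets": [{"offset":[0,0,0.002],"dr":[0,0,0]},{"offset":[0,0,0.004],"dr":[0,0,0]},{"offset":[0,0,0.004],"dr":[0,0,0]}]}}

```text
time_s: 8.07
position: [0.3355, -0.5435, -0.0181]
tcp_rot: [[-0.064, -0.998, -0.0], [-0.998, 0.064, 0.001], [-0.001, 0.0, -1.0]]
force: [0.5, 0.2, -0.8]
opening: 0.598
grasp_force: 0.0
```

Call:
{"method": "servo_tool", "body": {"targets": [{"offset":[0,0,0.002],"dr":[0,0,0]},{"offset":[0,0,0.004],"dr":[0,0,0]},{"offset":[0,0,0.004],"dr":[0,0,0]}]}}

```text
time_s: 8.32
position: [0.3355, -0.5435, -0.0221]
tcp_rot: [[-0.064, -0.998, -0.0], [-0.998, 0.064, 0.001], [-0.001, 0.0, -1.0]]
force: [0.2, -0.2, 1.1]
opening: 0.601
grasp_force: 0.0
```

Call:
{"method": "servo_tool", "body": {"targets": [{"offset":[0,0,0.002],"dr":[0,0,0]},{"offset":[0,0,0.003],"dr":[0,0,0]},{"offset":[0,0,0.003],"dr":[0,0,0]}]}}

```text
time_s: 8.57
position: [0.3356, -0.5436, -0.0249]
tcp_rot: [[-0.064, -0.998, -0.0], [-0.998, 0.064, 0.0], [-0.0, 0.0, -1.0]]
force: [-0.6, 0.3, 0.4]
opening: 0.597
grasp_force: 0.0
```

Call:
{"method": "servo_tool", "body": {"targets": [{"offset":[0,0,0.002],"dr":[0,0,0]},{"offset":[0,0,0.003],"dr":[0,0,0]},{"offset":[0,0,0.003],"dr":[0,0,0]}]}}

```text
time_s: 8.82
position: [0.3355, -0.5436, -0.0279]
tcp_rot: [[-0.064, -0.998, -0.0], [-0.998, 0.064, 0.001], [-0.0, 0.0, -1.0]]
force: [-0.9, -0.3, -0.3]
opening: 0.601
grasp_force: 0.0
```

Call:
{"method": "servo_tool", "body": {"targets": [{"offset":[0,0,0.002],"dr":[0,0,0]},{"offset":[0,0,0.003],"dr":[0,0,0]},{"offset":[0,0,0.003],"dr":[0,0,0]}]}}

```text
time_s: 9.07
position: [0.3356, -0.5436, -0.031]
tcp_rot: [[-0.064, -0.998, -0.0], [-0.998, 0.064, 0.001], [-0.001, 0.0, -1.0]]
force: [-0.7, 0.4, -0.1]
opening: 0.603
grasp_force: 0.0
```

Call:
{"method": "servo_tool", "body": {"targets": [{"offset":[0,0,0.002],"dr":[0,0,0]},{"offset":[0,0,0.003],"dr":[0,0,0]},{"offset":[0,0,0.003],"dr":[0,0,0]}]}}

```text
time_s: 9.32
position: [0.3356, -0.5436, -0.0339]
tcp_rot: [[-0.064, -0.998, -0.0], [-0.998, 0.064, 0.0], [-0.0, 0.0, -1.0]]
force: [0.9, 0.5, 1.4]
opening: 0.597
grasp_force: 0.0
```

Call:
{"method": "servo_tool", "body": {"targets": [{"offset":[0,0,0.002],"dr":[0,0,0]},{"offset":[0,0,0.003],"dr":[0,0,0]},{"offset":[0,0,0.003],"dr":[0,0,0]}]}}

```text
time_s: 9.57
position: [0.3357, -0.5438, -0.0367]
tcp_rot: [[-0.064, -0.998, 0.0], [-0.998, 0.064, -0.0], [0.0, -0.0, -1.0]]
force: [-0.3, 0.2, -0.3]
opening: 0.6
grasp_force: 0.0
```

Call:
{"method": "servo_tool", "body": {"targets": [{"offset":[0,0,0.002],"dr":[0,0,0]},{"offset":[0,0,0.003],"dr":[0,0,0]},{"offset":[0,0,0.003],"dr":[0,0,0]}]}}

```text
time_s: 9.82
position: [0.3357, -0.5439, -0.0368]
tcp_rot: [[-0.064, -0.998, -0.0], [-0.998, 0.064, -0.0], [0.0, 0.0, -1.0]]
force: [-1.5, 4.0, 16.0]
opening: 0.599
grasp_force: 8.0
```

Call:
{"method": "servo_tool", "body": {"targets": [{"offset":[0,0,0.002],"dr":[0,0,0]},{"offset":[0,0,0.003],"dr":[0,0,0]},{"offset":[0,0,0.003],"dr":[0,0,0]}]}}

```text
time_s: 10.07
position: [0.3357, -0.5439, -0.0369]
tcp_rot: [[-0.063, -0.998, -0.0], [-0.998, 0.063, -0.001], [0.001, 0.0, -1.0]]
force: [-4.2, 8.2, 31.5]
opening: 0.6
grasp_force: 15.9
```

Call:
{"method": "servo_tool", "body": {"targets": [{"offset":[0,0,0.002],"dr":[0,0,0]},{"offset":[0,0,0.003],"dr":[0,0,0]},{"offset":[0,0,0.003],"dr":[0,0,0]}]}}

```text
time_s: 10.32
position: [0.3357, -0.5439, -0.037]
tcp_rot: [[-0.063, -0.998, -0.0], [-0.998, 0.063, -0.001], [0.001, 0.0, -1.0]]
force: [-6.4, 13.1, 47.0]
opening: 0.599
grasp_force: 23.8
```

Table contact is at reported z = −0.0368, so the real tip z = reported + 0.037. The arm gives about 5 N per mm. I'm backing off and returning to the bottle with that correction.

Call:
{"method": "servo_tool", "body": {"targets": [{"offset":[0,0,-0.02],"dr":[0,0,0]},{"offset":[0,0,-0.05],"dr":[0,0,0]},{"offset":[0,0,-0.085],"dr":[0,0,0]},{"offset":[0,0,-0.12],"dr":[0,0,0]},{"offset":[0,0,-0.155],"dr":[0,0,-6]},{"offset":[0,0,-0.185],"dr":[0,0,-13]},{"offset":[-0.015,-0.008,-0.2],"dr":[0,0,-20]},{"offset":[-0.035,-0.02,-0.2],"dr":[0,0,-27]},{"offset":[-0.055,-0.031,-0.2],"dr":[0,0,-34]},{"offset":[-0.075,-0.042,-0.2],"dr":[0,0,-41]},{"offset":[-0.095,-0.053,-0.2],"dr":[0,0,-48]},{"offset":[-0.115,-0.064,-0.2],"dr":[0,0,-55]},{"offset":[-0.135,-0.075,-0.2],"dr":[0,0,-62]},{"offset":[-0.15,-0.084,-0.2],"dr":[0,0,-69]},{"offset":[-0.165,-0.092,-0.2],"dr":[0,0,-76]},{"offset":[-0.175,-0.098,-0.2],"dr":[0,0,-83]},{"offset":[-0.1806,-0.1006,-0.2],"dr":[0,0,-90]},{"offset":[-0.1806,-0.1006,-0.2],"dr":[0,0,-90]},{"offset":[-0.1806,-0.1006,-0.2],"dr":[0,0,-90]}], "gripper": -0.2}}

```text
time_s: 11.9
position: [0.4476, -0.3698, 0.1543]
tcp_rot: [[0.998, -0.066, -0.0], [-0.066, -0.998, -0.0], [-0.0, 0.0, -1.0]]
force: [-0.6, 0.5, 0.6]
opening: 0.601
grasp_force: 0.0
```

Call:
{"method": "servo_tool", "body": {"targets": [{"offset":[0,0,0.025],"dr":[0,0,0]},{"offset":[0,0,0.05],"dr":[0,0,0]},{"offset":[0,0,0.07],"dr":[0,0,0]},{"offset":[0,0,0.085],"dr":[0,0,0]},{"offset":[0,0,0.1],"dr":[0,0,0]},{"offset":[0,0,0.115],"dr":[0,0,0]},{"offset":[0,0,0.13],"dr":[0,0,0]},{"offset":[0,0,0.138],"dr":[0,0,0]},{"offset":[0,0,0.141],"dr":[0,0,0]},{"offset":[0,0,0.141],"dr":[0,0,0]}]}}

```text
time_s: 12.73
position: [0.4471, -0.3702, 0.0127]
tcp_rot: [[0.998, -0.066, -0.001], [-0.066, -0.998, 0.001], [-0.001, -0.001, -1.0]]
force: [0.4, -0.1, 1.1]
opening: 0.602
grasp_force: 0.0
```

Call:
{"method": "servo_tool", "body": {"targets": [{"offset":[0,0,0],"dr":[0,0,0]},{"offset":[0,0,0],"dr":[0,0,0]},{"offset":[0,0,0],"dr":[0,0,0]},{"offset":[0,0,0],"dr":[0,0,0]},{"offset":[0,0,0],"dr":[0,0,0]},{"offset":[0,0,0],"dr":[0,0,0]},{"offset":[0,0,0],"dr":[0,0,0]}], "gripper": 1}}

```text
time_s: 13.32
position: [0.448, -0.3706, 0.0141]
tcp_rot: [[0.998, -0.064, 0.001], [-0.064, -0.998, -0.001], [0.001, 0.001, -1.0]]
force: [0.7, -1.0, 4.3]
opening: 0.311
grasp_force: 30.1
```

Gripped (opening 0.311 ≈ 28 mm). Lifting, then refining the pocket centre from the stored pictures.

Call:
{"method": "servo_tool", "body": {"targets": [{"offset":[0,0,-0.015],"dr":[0,0,0]},{"offset":[0,0,-0.04],"dr":[0,0,0]},{"offset":[0,0,-0.07],"dr":[0,0,0]},{"offset":[0,0,-0.1],"dr":[0,0,0]},{"offset":[0,0,-0.125],"dr":[0,0,0]},{"offset":[0,0,-0.13],"dr":[0,0,0]},{"offset":[0,0,-0.13],"dr":[0,0,0]}]}}

```text
time_s: 13.9
position: [0.4484, -0.3708, 0.1451]
tcp_rot: [[0.998, -0.064, 0.003], [-0.064, -0.998, -0.003], [0.003, 0.003, -1.0]]
force: [0.6, 0.8, -0.8]
opening: 0.312
grasp_force: 30.1
```

```bash
python3 - <<'E'
from h import *
import pickle; c=pickle.load(open('c0.pkl','rb')); s,t=c['side'],c['top']
np.set_printoptions(precision=4,suppress=True)
S=lambda p:np.array(p)/3.3+[200,95]-0.35; T=lambda p:np.array(p)/4+[140,135]-0.375
print('T divider centre',onz(t,T([[620,97],[673,97],[672,147],[620,147]]),.03), onz(t,T([[620,97],[673,97],[672,147],[620,147]]),.03).mean(0))
q=onz(s,S([[328,472],[381,470],[391,518],[337,524]]),.03); print('S',q,q.mean(0))
E
```

```text
T divider centre [[ 0.6152 -0.1321  0.03  ]
 [ 0.6119 -0.1808  0.03  ]
 [ 0.5648 -0.1754  0.03  ]
 [ 0.5681 -0.1278  0.03  ]] [ 0.59  -0.154  0.03 ]
S [[ 0.5726 -0.1259  0.03  ]
 [ 0.6178 -0.1306  0.03  ]
 [ 0.6138 -0.1797  0.03  ]
 [ 0.5681 -0.1788  0.03  ]] [ 0.5931 -0.1537  0.03  ]
```

Both views put the pocket centre at ≈ (0.592, −0.154), with 48 mm divider spacing as expected. Carrying the bottle over it.

Call:
{"method": "servo_tool", "body": {"targets": [{"offset":[0.008,-0.014,0],"dr":[0,0,0]},{"offset":[0.023,-0.04,0],"dr":[0,0,0]},{"offset":[0.04,-0.07,0],"dr":[0,0,0]},{"offset":[0.058,-0.1,0],"dr":[0,0,0]},{"offset":[0.075,-0.13,0],"dr":[0,0,0]},{"offset":[0.092,-0.16,0],"dr":[0,0,0]},{"offset":[0.108,-0.187,0],"dr":[0,0,0]},{"offset":[0.119,-0.207,0],"dr":[0,0,0]},{"offset":[0.127,-0.22,0],"dr":[0,0,0]},{"offset":[0.13,-0.2255,0],"dr":[0,0,0]},{"offset":[0.13,-0.2255,0],"dr":[0,0,0]},{"offset":[0.13,-0.2255,0],"dr":[0,0,0]}]}}

```text
time_s: 14.9
position: [0.5905, -0.1531, 0.1418]
tcp_rot: [[0.998, -0.063, -0.003], [-0.063, -0.998, 0.001], [-0.003, -0.001, -1.0]]
force: [-0.4, -0.9, -0.5]
opening: 0.311
grasp_force: 30.1
```

```bash
python3 - <<'E'
from h import *
for n in('side','top'):
    c=cap(n); h=cv2.cvtColor(c['color'],cv2.COLOR_RGB2HSV).astype(int)
    m=((h[...,0]<6)|(h[...,0]>174))&(h[...,1]>150)&(h[...,2]>80); print(n,[(len(a),a.mean(0).round(1)) for a in [np.argwhere(m)[:,::-1]]])
    am=(h[...,0]>5)&(h[...,0]<16)&(h[...,1]>120)&(h[...,2]>60)&(h[...,2]<200)
    k,l,st,ce=cv2.connectedComponentsWithStats(am.astype(np.uint8)); print([(st[i,:].tolist(),ce[i].round(1).tolist()) for i in range(1,k) if st[i,4]>15])
s=bot.read_state();print(s['position'],s['opening'],s['tcp_rot'][:,1])
E
```

```text
side [(44, array([354. , 123.9]))]
[([321, 238, 11, 8, 41], [325.3, 242.6]), ([286, 241, 11, 8, 27], [290.5, 245.2])]
top [(28, array([172.4,  99.6]))]
[([470, 11, 42, 158, 4335], [495.6, 90.2]), ([502, 168, 10, 40, 300], [507.5, 186.5])]
[ 0.59065423 -0.15412744  0.14256089] 0.311510377327463 [-6.51077863e-02 -9.97878216e-01 -2.07746169e-04]
```

Call:
{"method": "servo_tool", "body": {"targets": [{"offset":[0.001,0,0.02],"dr":[0,0,0]},{"offset":[0.001,0,0.045],"dr":[0,0,0]},{"offset":[0.001,0,0.07],"dr":[0,0,0]},{"offset":[0.001,0,0.085],"dr":[0,0,0]},{"offset":[0.001,0,0.095],"dr":[0,0,0]},{"offset":[0.001,0,0.1],"dr":[0,0,0]},{"offset":[0.001,0,0.104],"dr":[0,0,0]},{"offset":[0.001,0,0.106],"dr":[0,0,0]},{"offset":[0.001,0,0.106],"dr":[0,0,0]}]}}

```text
time_s: 15.75
position: [0.5931, -0.1537, 0.0378]
tcp_rot: [[0.998, -0.064, 0.001], [-0.064, -0.998, -0.0], [0.001, 0.0, -1.0]]
force: [0.2, -0.0, -0.2]
opening: 0.315
grasp_force: 30.1
```

The bottle is below the divider tops with no contact force. Going down to the floor.

Call:
{"method": "servo_tool", "body": {"targets": [{"offset":[0,0,0.004],"dr":[0,0,0]},{"offset":[0,0,0.009],"dr":[0,0,0]},{"offset":[0,0,0.014],"dr":[0,0,0]},{"offset":[0,0,0.018],"dr":[0,0,0]},{"offset":[0,0,0.018],"dr":[0,0,0]}]}}

```text
time_s: 16.17
position: [0.592, -0.1529, 0.0183]
tcp_rot: [[0.998, -0.064, -0.002], [-0.064, -0.998, 0.001], [-0.002, -0.001, -1.0]]
force: [0.3, -0.4, -1.0]
opening: 0.313
grasp_force: 30.1
```

Call:
{"method": "servo_tool", "body": {"targets": [{"offset":[0,0,0.001],"dr":[0,0,0]},{"offset":[0,0,0.001],"dr":[0,0,0]}]}}

```text
time_s: 16.33
position: [0.5927, -0.1533, 0.0183]
tcp_rot: [[0.998, -0.064, -0.0], [-0.064, -0.998, 0.0], [-0.0, -0.0, -1.0]]
force: [0.3, -0.4, -0.6]
opening: 0.31
grasp_force: 30.1
```

Call:
{"method": "servo_tool", "body": {"targets": [{"offset":[0,0,0],"dr":[0,0,0]},{"offset":[0,0,0],"dr":[0,0,0]},{"offset":[0,0,0],"dr":[0,0,0]},{"offset":[0,0,0],"dr":[0,0,0]}], "gripper": -0.1}}

```text
time_s: 16.67
position: [0.5929, -0.1534, 0.0186]
tcp_rot: [[0.998, -0.064, 0.0], [-0.064, -0.998, -0.0], [0.0, 0.0, -1.0]]
force: [-0.1, 0.3, -0.9]
opening: 0.506
grasp_force: 0.0
```

Call:
{"method": "servo_tool", "body": {"targets": [{"offset":[0,0,-0.01],"dr":[0,0,0]},{"offset":[0,0,-0.03],"dr":[0,0,0]},{"offset":[0,0,-0.06],"dr":[0,0,0]},{"offset":[0,0,-0.09],"dr":[0,0,0]},{"offset":[0,0,-0.12],"dr":[0,0,0]},{"offset":[0,0.03,-0.14],"dr":[0,0,0]},{"offset":[0,0.06,-0.14],"dr":[0,0,0]},{"offset":[0,0.09,-0.14],"dr":[0,0,0]},{"offset":[0,0.12,-0.14],"dr":[0,0,0]},{"offset":[0,0.13,-0.14],"dr":[0,0,0]},{"offset":[0,0.13,-0.14],"dr":[0,0,0]}]}}

```text
time_s: 17.58
position: [0.5843, -0.2859, 0.159]
tcp_rot: [[0.998, -0.067, 0.001], [-0.067, -0.998, -0.001], [0.001, 0.001, -1.0]]
force: [-0.5, -0.0, 0.4]
opening: 0.547
grasp_force: 0.0
```

The bottle is released and the hand is clear. I'll yaw so the opened fingers span across the push direction, then tilt the tips forward.

Call:
{"method": "servo_tool", "body": {"targets": [{"offset":[0,0,0],"dr":[0,0,-7]},{"offset":[0,0,0],"dr":[0,0,-14]},{"offset":[0,0,0],"dr":[0,0,-21]},{"offset":[0,0,0],"dr":[0,0,-28]},{"offset":[0,0,0],"dr":[0,0,-35]},{"offset":[0,0,0],"dr":[0,0,-42]},{"offset":[0,0,0],"dr":[0,0,-49]},{"offset":[0,0,0],"dr":[0,0,-56]},{"offset":[0,0,0],"dr":[0,0,-63]},{"offset":[0,0,0],"dr":[0,0,-70]},{"offset":[0,0,0],"dr":[0,0,-77]},{"offset":[0,0,0],"dr":[0,0,-84]},{"offset":[0,0,0],"dr":[0,0,-91]},{"offset":[0,0,0],"dr":[0,0,-97.4]},{"offset":[0,0,0],"dr":[0,0,-97.4]},{"offset":[0,0,0],"dr":[0,0,-97.4]}], "gripper": -1}}

```text
time_s: 18.92
position: [0.5844, -0.2811, 0.1584]
tcp_rot: [[-0.064, 0.998, -0.001], [0.998, 0.064, 0.001], [0.001, -0.0, -1.0]]
force: [1.0, -0.2, -0.3]
opening: 0.999
grasp_force: 0.0
```

Call:
{"method": "servo_tool", "body": {"targets": [{"offset":[0,0.004,0],"dr":[0,6,0]},{"offset":[0,0.008,0],"dr":[0,12,0]},{"offset":[0,0.01,0],"dr":[0,18,0]},{"offset":[0,0.01,0],"dr":[0,20,0]},{"offset":[0,0.01,0],"dr":[0,20,0]},{"offset":[0,0.01,0],"dr":[0,20,0]}]}}

```text
time_s: 19.42
position: [0.5941, -0.2821, 0.1577]
tcp_rot: [[-0.059, 0.998, -0.023], [0.938, 0.063, 0.342], [0.343, -0.002, -0.939]]
force: [-0.5, -0.3, 0.3]
opening: 1.001
grasp_force: 0.0
```

```bash
python3 - <<'E'
from h import *
s=bot.read_state(); c=cap('side'); p=s['position'];R=s['tcp_rot']; print(p,R.round(3),s['joint_positions'].round(1),s['opening'])
y=R[:,1];z=R[:,2];x=R[:,0]
A=[p-.037*z+.0435*y, p-.037*z-.0435*y]            # offset along tool z
B=[p+[0,0,.037]+.0435*y,p+[0,0,.037]-.0435*y]      # offset along world z
C=[p-.07*z-.037*x+k*.095*y for k in(-1,1)]; D=[p+[0,0,.037]-.07*z-.037*x+k*.095*y for k in(-1,1)]
q=[proj(c,a) for a in(A,B,C,D)]; print(np.array(q).round(1).tolist())
x0,y0=200,130
im=c['color'][y0:330,x0:400][...,::-1]; im=cv2.resize(im,None,fx=3.0,fy=3.0,interpolation=cv2.INTER_CUBIC)
for i,g in enumerate(q):
    for u,v in g: cv2.circle(im,(int((u-x0+.4)*3),int((v-y0+.4)*3)),2,[(0,255,0),(0,255,255),(255,255,0),(255,0,255)][i],-1)
cv2.imwrite('pics/g6.png',im)
h=cv2.cvtColor(c['color'],cv2.COLOR_RGB2HSV).astype(int); m=((h[...,0]<6)|(h[...,0]>174))&(h[...,1]>150)&(h[...,2]>80);m[:200]=0
print('red',np.argwhere(m).mean(0)[::-1] if m.any() else None,m.sum(), 'expected', proj(c,[[.5925,-.154,.084],[.5925,-.154,.06]]))
E
```

```text
[ 0.59407081 -0.28208381  0.15773105] [[-0.059  0.998 -0.023]
 [ 0.938  0.063  0.342]
 [ 0.343 -0.002 -0.939]] [-42.4  40.8  69.   13.8  85.1 -49. ] 1.0013472765875868
[[[349.9, 249.7], [313.8, 256.6]], [[348.1, 244.7], [312.1, 251.4]], [[298.3, 273.8], [380.5, 257.5]], [[300.0, 264.2], [384.5, 247.8]]]
red None 0 expected [[310.54629455 233.09658594]
 [309.54525615 238.46759922]]
```

View pics/g6.png

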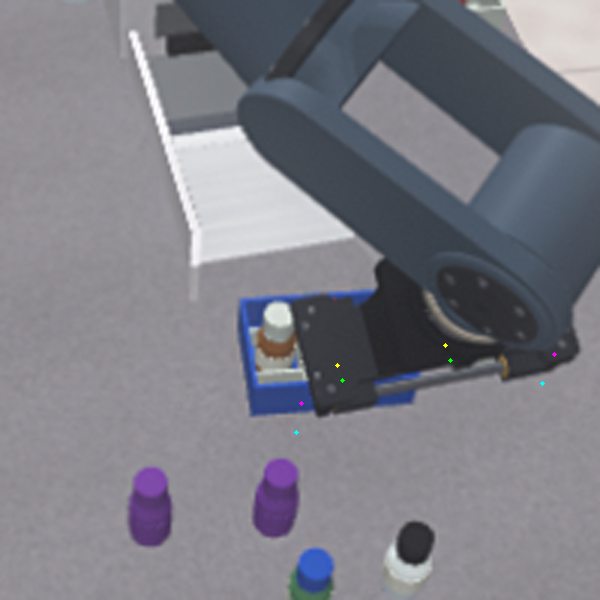

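The hand hides the sample here; the left white-capped bottle at (278,330) stands properly. The body's lower edge matches the magenta points, so the whole hand is shifted up, with the body 70 mm above the real tip. One purple bottle sits behind the crate, so I'll first go down to a tip height of about 35 mm to clear it.

Call:
{"method": "servo_tool", "body": {"targets": [{"offset":[-0.002,0,0.016],"dr":[0,0,0]},{"offset":[-0.005,0.001,0.04],"dr":[0,0,0]},{"offset":[-0.008,0.001,0.065],"dr":[0,0,0]},{"offset":[-0.011,0.002,0.09],"dr":[0,0,0]},{"offset":[-0.014,0.002,0.115],"dr":[0,0,0]},{"offset":[-0.017,0.003,0.138],"dr":[0,0,0]},{"offset":[-0.019,0.003,0.154],"dr":[0,0,0]},{"offset":[-0.02,0.003,0.162],"dr":[0,0,0]},{"offset":[-0.02,0.003,0.162],"dr":[0,0,0]},{"offset":[-0.02,0.003,0.162],"dr":[0,0,0]}]}}

```text
time_s: 20.3
position: [0.5954, -0.2449, 0.0]
tcp_rot: [[-0.062, 0.998, -0.022], [0.938, 0.066, 0.341], [0.342, 0.0, -0.94]]
force: [-0.1, 0.5, 0.3]
opening: 0.999
grasp_force: 0.0
```

Call:
{"method": "servo_tool", "body": {"targets": [{"offset":[0.0038,0,0.0014],"dr":[0,0,0]},{"offset":[0.0075,0,0.0027],"dr":[0,0,0]},{"offset":[0.0113,0,0.0041],"dr":[0,0,0]},{"offset":[0.015,0,0.0055],"dr":[0,0,0]},{"offset":[0.0188,0,0.0068],"dr":[0,0,0]},{"offset":[0.0226,0,0.0082],"dr":[0,0,0]},{"offset":[0.0263,0,0.0096],"dr":[0,0,0]},{"offset":[0.0301,0,0.0109],"dr":[0,0,0]},{"offset":[0.0338,0,0.0123],"dr":[0,0,0]},{"offset":[0.0376,0,0.0137],"dr":[0,0,0]}]}}

```text
time_s: 21.13
position: [0.593, -0.2063, -0.0008]
tcp_rot: [[-0.061, 0.998, -0.021], [0.938, 0.065, 0.34], [0.34, 0.001, -0.94]]
force: [0.9, -2.1, -0.3]
opening: 0.999
grasp_force: 1.0
```

Call:
{"method": "servo_tool", "body": {"targets": [{"offset":[0.0038,0,0.0014],"dr":[0,0,0]},{"offset":[0.0075,0,0.0027],"dr":[0,0,0]},{"offset":[0.0113,0,0.0041],"dr":[0,0,0]},{"offset":[0.015,0,0.0055],"dr":[0,0,0]},{"offset":[0.0184,0,0.008],"dr":[0,0,0]},{"offset":[0.0217,0,0.0106],"dr":[0,0,0]},{"offset":[0.025,0,0.0131],"dr":[0,0,0]},{"offset":[0.0283,0,0.0157],"dr":[0,0,0]},{"offset":[0.0317,0,0.0183],"dr":[0,0,0]},{"offset":[0.035,0,0.0208],"dr":[0,0,0]},{"offset":[0.0383,0,0.0234],"dr":[0,0,0]},{"offset":[0.0416,0,0.026],"dr":[0,0,0]},{"offset":[0.0449,0,0.0286],"dr":[0,0,0]},{"offset":[0.0483,0,0.0311],"dr":[0,0,0]},{"offset":[0.0516,0,0.0337],"dr":[0,0,0]}]}}

```text
time_s: 22.38
position: [0.5884, -0.1454, -0.0149]
tcp_rot: [[-0.061, 0.998, -0.022], [0.938, 0.065, 0.341], [0.342, -0.0, -0.94]]
force: [0.2, -4.2, 3.2]
opening: 0.998
grasp_force: 2.0
```

```bash
cat > chk.py <<'E'
from h import *
np.set_printoptions(precision=4,suppress=True)
s=bot.read_state(); print(s['position'],s['force'].round(1),s['time_s'])
for n in('side','top'):
    c=cap(n,'x_%s_%d'%(n,s['time_s']*100)); h=cv2.cvtColor(c['color'],cv2.COLOR_RGB2HSV).astype(int);H,S,V=h[...,0],h[...,1],h[...,2]
    for nm,m in(('red',((H<6)|(H>174))&(S>150)&(V>80)),('blue',(H>105)&(H<128)&(S>110)&(V>50)),('amber',(H>5)&(H<16)&(S>120)&(V>60)&(V<200)),('purple',(H>130)&(H<160)&(S>90))):
        k,l,st,ce=cv2.connectedComponentsWithStats(m.astype(np.uint8))
        for i in range(1,k):
            if st[i,4]>12 and 270<ce[i][0]*(n=='side')+999*(n=='top') and (n=='side' or (180<ce[i][0]<330 and 130<ce[i][1]<220)) and (n=='top' or (130<ce[i][1]<300 and ce[i][0]<400)):
                print(n,nm,st[i].tolist(),ce[i].round(1),'z.072',onz(c,[ce[i]],.072)[0][:2])
        if nm=='blue':
            q=m.copy(); 
            if n=='side': q[:130]=0;q[275:]=0;q[:,:230]=0;q[:,360:]=0
            else: q[:130]=0;q[195:]=0;q[:,:180]=0;q[:,325:]=0
            nz=cv2.findNonZero(q.astype(np.uint8))
            if nz is not None: a=cv2.approxPolyDP(cv2.convexHull(nz),1.5,True).reshape(-1,2); print(n,'hull',np.c_[a,onz(c,a,.045)[:,:2]].round(3).tolist())
E
python3 chk.py
```

```text
[ 0.5884 -0.1454 -0.0149] [ 0.2 -4.2  3.2] 22.3833
side red [297, 215, 4, 5, 13] [298.3 217.3] z.072 [ 0.5755 -0.0868]
side blue [271, 213, 27, 41, 254] [280.2 226.5] z.072 [ 0.5194 -0.1112]
side hull [[297.0, 213.0, 0.583, -0.049], [281.0, 253.0, 0.51, -0.179], [279.0, 253.0, 0.504, -0.178], [271.0, 227.0, 0.499, -0.089], [271.0, 218.0, 0.505, -0.057]]
side purple [285, 283, 14, 26, 301] [291.7 295.6] z.072 [ 0.5055 -0.322 ]
top blue [292, 173, 11, 16, 94] [298.  181.9] z.072 [ 0.5188 -0.1316]
top hull [[292.0, 188.0, 0.504, -0.111], [299.0, 173.0, 0.557, -0.141], [302.0, 178.0, 0.538, -0.151], [302.0, 185.0, 0.512, -0.148]]
```

The crate has squared up: its left edge is at x ≈ 0.505, so the centre is ≈ 0.583, on the dock axis. The red cap is visible at its place, and the push force is about 4 N. I'm pushing on to the ramp.

Call:
{"method": "servo_tool", "body": {"targets": [{"offset":[0.0047,0,0.0017],"dr":[0,0,0]},{"offset":[0.0094,0,0.0034],"dr":[0,0,0]},{"offset":[0.0141,0,0.0051],"dr":[0,0,0]},{"offset":[0.0188,0,0.0068],"dr":[0,0,0]},{"offset":[0.0235,0,0.0085],"dr":[0,0,0]},{"offset":[0.0282,0,0.0103],"dr":[0,0,0]},{"offset":[0.0329,0,0.012],"dr":[0,0,0]},{"offset":[0.0376,0,0.0137],"dr":[0,0,0]},{"offset":[0.0423,0,0.0154],"dr":[0,0,0]},{"offset":[0.047,0,0.0171],"dr":[0,0,0]},{"offset":[0.0517,0,0.0188],"dr":[0,0,0]},{"offset":[0.0564,0,0.0205],"dr":[0,0,0]},{"offset":[0.0611,0,0.0222],"dr":[0,0,0]},{"offset":[0.0658,0,0.0239],"dr":[0,0,0]}]}}

```text
time_s: 23.65
position: [0.5837, -0.0753, -0.0148]
tcp_rot: [[-0.061, 0.998, -0.023], [0.938, 0.065, 0.342], [0.342, -0.0, -0.94]]
force: [-0.0, -3.0, -1.7]
opening: 0.999
grasp_force: 1.4
```

Call:
{"method": "servo_tool", "body": {"targets": [{"offset":[0.0047,0,0.0017],"dr":[0,0,0]},{"offset":[0.0094,0,0.0034],"dr":[0,0,0]},{"offset":[0.0141,0,0.0051],"dr":[0,0,0]},{"offset":[0.0188,0,0.0068],"dr":[0,0,0]},{"offset":[0.0235,0,0.0085],"dr":[0,0,0]},{"offset":[0.0282,0,0.0103],"dr":[0,0,0]},{"offset":[0.0329,0,0.012],"dr":[0,0,0]},{"offset":[0.0376,0,0.0137],"dr":[0,0,0]},{"offset":[0.0423,0,0.0154],"dr":[0,0,0]},{"offset":[0.047,0,0.0171],"dr":[0,0,0]},{"offset":[0.0517,0,0.0188],"dr":[0,0,0]},{"offset":[0.0564,0,0.0205],"dr":[0,0,0]},{"offset":[0.0611,0,0.0222],"dr":[0,0,0]},{"offset":[0.0658,0,0.0239],"dr":[0,0,0]}]}}

```text
time_s: 24.82
position: [0.5805, -0.007, -0.0141]
tcp_rot: [[-0.062, 0.998, -0.02], [0.938, 0.065, 0.339], [0.34, 0.002, -0.941]]
force: [0.1, -6.5, 3.1]
opening: 1.003
grasp_force: 2.8
```

```bash
python3 chk.py
```

```text
[ 0.5805 -0.007  -0.0141] [ 0.1 -6.5  3.1] 24.8167
side blue [261, 176, 27, 20, 161] [271.3 182.4] z.072 [0.5255 0.0563]
side blue [286, 206, 21, 5, 31] [296.1 207.8] z.072 [ 0.5772 -0.052 ]
side hull [[306.0, 206.0, 0.615, -0.027], [268.0, 214.0, 0.499, -0.041], [261.0, 181.0, 0.501, 0.092], [287.0, 176.0, 0.585, 0.102]]
side purple [285, 283, 14, 26, 301] [291.7 295.6] z.072 [ 0.5055 -0.322 ]
top blue [259, 178, 8, 13, 64] [262.7 185.1] z.072 [ 0.516  -0.0059]
top hull [[259.0, 190.0, 0.505, 0.007], [263.0, 178.0, 0.548, -0.01], [266.0, 188.0, 0.51, -0.018]]
```

Rear edge is at the ramp's foot and the force is 6.5 N. From here I rise with the ramp.

Call:
{"method": "servo_tool", "body": {"targets": [{"offset":[0.0051,0,0.0006],"dr":[0,0,0]},{"offset":[0.0102,0,0.0012],"dr":[0,0,0]},{"offset":[0.0153,0,0.0019],"dr":[0,0,0]},{"offset":[0.0204,0,0.0025],"dr":[0,0,0]},{"offset":[0.0255,0,0.0031],"dr":[0,0,0]},{"offset":[0.0306,0,0.0037],"dr":[0,0,0]},{"offset":[0.0357,0,0.0044],"dr":[0,0,0]},{"offset":[0.0408,0,0.005],"dr":[0,0,0]},{"offset":[0.0459,0,0.0056],"dr":[0,0,0]},{"offset":[0.051,0,0.0062],"dr":[0,0,0]},{"offset":[0.0561,0,0.0069],"dr":[0,0,0]},{"offset":[0.0612,0,0.0075],"dr":[0,0,0]},{"offset":[0.0663,0,0.0081],"dr":[0,0,0]},{"offset":[0.0714,0,0.0087],"dr":[0,0,0]}]}}

```text
time_s: 26.08
position: [0.5755, 0.0631, 0.002]
tcp_rot: [[-0.061, 0.998, -0.021], [0.938, 0.065, 0.34], [0.341, 0.002, -0.94]]
force: [0.4, -5.2, 1.4]
opening: 0.997
grasp_force: 2.5
```

Call:
{"method": "servo_tool", "body": {"targets": [{"offset":[0.0051,0,0.0006],"dr":[0,0,0]},{"offset":[0.0102,0,0.0012],"dr":[0,0,0]},{"offset":[0.0153,0,0.0019],"dr":[0,0,0]},{"offset":[0.0204,0,0.0025],"dr":[0,0,0]},{"offset":[0.0255,0,0.0031],"dr":[0,0,0]},{"offset":[0.0306,0,0.0037],"dr":[0,0,0]},{"offset":[0.0357,0,0.0044],"dr":[0,0,0]},{"offset":[0.0408,0,0.005],"dr":[0,0,0]},{"offset":[0.0459,0,0.0056],"dr":[0,0,0]},{"offset":[0.051,0,0.0062],"dr":[0,0,0]}]}}

```text
time_s: 26.92
position: [0.5712, 0.1145, 0.0133]
tcp_rot: [[-0.061, 0.998, -0.023], [0.938, 0.065, 0.342], [0.342, -0.001, -0.94]]
force: [0.5, -2.0, -0.6]
opening: 1.002
grasp_force: 1.1
```

```bash
python3 chk.py
```

```text
[0.5712 0.1145 0.0133] [ 0.5 -2.  -0.6] 26.9167
side blue [275, 168, 22, 5, 36] [286.4 170.4] z.072 [0.581  0.1005]
side hull [[303.0, 172.0, 0.639, 0.113], [259.0, 179.0, 0.496, 0.102], [252.0, 151.0, 0.495, 0.233], [272.0, 149.0, 0.562, 0.234], [299.0, 162.0, 0.637, 0.159]]
side purple [285, 283, 14, 26, 301] [291.7 295.6] z.072 [ 0.5055 -0.322 ]
top blue [227, 190, 4, 5, 16] [228.7 191.9] z.072 [0.4998 0.1154]
top hull [[229.0, 194.0, 0.498, 0.116], [227.0, 193.0, 0.502, 0.123], [228.0, 190.0, 0.513, 0.118], [230.0, 190.0, 0.512, 0.111]]
```

Rear edge is at dock x ≈ 0.11 and the crate is level on the land; the force has dropped to 2 N. Next is a gentler advance.

Call:
{"method": "servo_tool", "body": {"targets": [{"offset":[0.0028,0,0.001],"dr":[0,0,0]},{"offset":[0.0056,0,0.0021],"dr":[0,0,0]},{"offset":[0.0085,0,0.0031],"dr":[0,0,0]},{"offset":[0.0113,0,0.0041],"dr":[0,0,0]},{"offset":[0.0141,0,0.0051],"dr":[0,0,0]},{"offset":[0.0169,0,0.0062],"dr":[0,0,0]},{"offset":[0.0197,0,0.0072],"dr":[0,0,0]},{"offset":[0.0226,0,0.0082],"dr":[0,0,0]},{"offset":[0.0254,0,0.0092],"dr":[0,0,0]},{"offset":[0.0282,0,0.0103],"dr":[0,0,0]}]}}

```text
time_s: 27.85
position: [0.5695, 0.144, 0.0132]
tcp_rot: [[-0.061, 0.998, -0.022], [0.938, 0.065, 0.341], [0.342, 0.0, -0.94]]
force: [0.5, -1.5, -1.8]
opening: 1.0
grasp_force: 0.9
```

Rear edge ≈ 0.141. Now 2 mm per row in short pieces.

Call:
{"method": "servo_tool", "body": {"targets": [{"offset":[0.0019,0,0.0007],"dr":[0,0,0]},{"offset":[0.0038,0,0.0014],"dr":[0,0,0]},{"offset":[0.0056,0,0.0021],"dr":[0,0,0]},{"offset":[0.0075,0,0.0027],"dr":[0,0,0]},{"offset":[0.0094,0,0.0034],"dr":[0,0,0]},{"offset":[0.0094,0,0.0034],"dr":[0,0,0]}]}}

```text
time_s: 28.35
position: [0.5688, 0.1542, 0.0133]
tcp_rot: [[-0.061, 0.998, -0.023], [0.938, 0.065, 0.342], [0.342, -0.0, -0.94]]
force: [1.1, -1.1, 0.0]
opening: 0.996
grasp_force: 0.5
```

Call:
{"method": "servo_tool", "body": {"targets": [{"offset":[0.0014,0,0.0005],"dr":[0,0,0]},{"offset":[0.0028,0,0.001],"dr":[0,0,0]},{"offset":[0.0042,0,0.0015],"dr":[0,0,0]}]}}

```text
time_s: 28.6
position: [0.5686, 0.1581, 0.0132]
tcp_rot: [[-0.061, 0.998, -0.022], [0.938, 0.065, 0.341], [0.342, 0.0, -0.94]]
force: [0.1, -2.4, -1.4]
opening: 1.0
grasp_force: 1.0
```

```bash
python3 chk.py | grep -v purple
```

```text
[0.5686 0.1581 0.0132] [ 0.1 -2.4 -1.4] 28.6
side blue [271, 158, 22, 5, 37] [282.2 160.2] z.072 [0.5775 0.1474]
side blue [271, 163, 22, 7, 71] [281.5 166. ] z.072 [0.5701 0.1218]
side hull [[299.0, 165.0, 0.634, 0.146], [257.0, 171.0, 0.496, 0.137], [250.0, 152.0, 0.487, 0.229], [249.0, 143.0, 0.491, 0.274], [267.0, 140.0, 0.554, 0.281], [296.0, 150.0, 0.641, 0.218]]
top hull [[218.0, 194.0, 0.5, 0.155]]
```

Call:
{"method": "servo_tool", "body": {"targets": [{"offset":[0.0014,0,0.0005],"dr":[0,0,0]},{"offset":[0.0028,0,0.001],"dr":[0,0,0]},{"offset":[0.0028,0,0.001],"dr":[0,0,0]}]}}

```text
time_s: 28.95
position: [0.5684, 0.1614, 0.0133]
tcp_rot: [[-0.061, 0.998, -0.022], [0.938, 0.065, 0.342], [0.342, -0.0, -0.94]]
force: [-0.8, -1.3, -1.3]
opening: 0.999
grasp_force: 0.7
```

Call:
{"method": "servo_tool", "body": {"targets": [{"offset":[0.001,0,0.0003],"dr":[0,0,0]},{"offset":[0.0019,0,0.0007],"dr":[0,0,0]},{"offset":[0.0019,0,0.0007],"dr":[0,0,0]}]}}

```text
time_s: 29.2
position: [0.5682, 0.1633, 0.0132]
tcp_rot: [[-0.061, 0.998, -0.022], [0.938, 0.065, 0.341], [0.342, -0.0, -0.94]]
force: [0.1, -2.0, -1.0]
opening: 0.996
grasp_force: 0.8
```

Call:
{"method": "servo_tool", "body": {"targets": [{"offset":[0.001,0,0.0003],"dr":[0,0,0]},{"offset":[0.0019,0,0.0007],"dr":[0,0,0]},{"offset":[0.0019,0,0.0007],"dr":[0,0,0]}]}}

```text
time_s: 29.45
position: [0.5681, 0.1653, 0.0132]
tcp_rot: [[-0.061, 0.998, -0.022], [0.938, 0.065, 0.341], [0.342, -0.0, -0.94]]
force: [0.4, -1.1, -0.5]
opening: 0.999
grasp_force: 0.8
```

Call:
{"method": "servo_tool", "body": {"targets": [{"offset":[0.001,0,0.0003],"dr":[0,0,0]},{"offset":[0.0019,0,0.0007],"dr":[0,0,0]},{"offset":[0.0019,0,0.0007],"dr":[0,0,0]}]}}

```text
time_s: 29.7
position: [0.5679, 0.1673, 0.0132]
tcp_rot: [[-0.061, 0.998, -0.022], [0.938, 0.065, 0.341], [0.342, -0.0, -0.94]]
force: [0.9, -2.3, -0.2]
opening: 0.996
grasp_force: 0.9
```

Call:
{"method": "servo_tool", "body": {"targets": [{"offset":[0.001,0,0.0003],"dr":[0,0,0]},{"offset":[0.0019,0,0.0007],"dr":[0,0,0]},{"offset":[0.0019,0,0.0007],"dr":[0,0,0]}]}}

```text
time_s: 29.95
position: [0.5679, 0.1688, 0.0132]
tcp_rot: [[-0.062, 0.998, -0.022], [0.938, 0.066, 0.34], [0.341, 0.0, -0.94]]
force: [-0.9, -4.6, -0.2]
opening: 0.997
grasp_force: 2.3
```

The force is rising, so the crate has touched the buffer. I'll ease the push and see whether it settles.

Call:
{"method": "servo_tool", "body": {"targets": [{"offset":[0.0005,0,0.0002],"dr":[0,0,0]},{"offset":[0.0005,0,0.0002],"dr":[0,0,0]},{"offset":[-0.001,0,-0.0003],"dr":[0,0,0]},{"offset":[-0.0028,0,-0.001],"dr":[0,0,0]},{"offset":[-0.0047,0,-0.0017],"dr":[0,0,0]},{"offset":[-0.0075,0,-0.0027],"dr":[0,0,0]},{"offset":[-0.0075,0,-0.0027],"dr":[0,0,0]}]}}

```text
time_s: 30.53
position: [0.5685, 0.1611, 0.0133]
tcp_rot: [[-0.061, 0.998, -0.022], [0.938, 0.065, 0.342], [0.342, 0.0, -0.94]]
force: [0.1, 0.2, -0.3]
opening: 1.001
grasp_force: 0.0
```

```bash
python3 chk.py | grep -v purple
```

```text
[0.5685 0.1611 0.0133] [ 0.1  0.2 -0.3] 30.5333
side blue [271, 157, 22, 5, 33] [283.4 159.2] z.072 [0.5821 0.1511]
side blue [270, 163, 22, 5, 47] [280.8 164.9] z.072 [0.5688 0.1269]
side hull [[298.0, 163.0, 0.633, 0.155], [256.0, 169.0, 0.494, 0.147], [248.0, 142.0, 0.488, 0.28], [267.0, 138.0, 0.556, 0.292], [296.0, 149.0, 0.642, 0.223]]
```

Call:
{"method": "servo_tool", "body": {"targets": [{"offset":[-0.015,0,-0.005],"dr":[0,0,0]},{"offset":[-0.035,0,-0.012],"dr":[0,0,0]},{"offset":[-0.045,0,-0.03],"dr":[0,0,0]},{"offset":[-0.035,0,-0.06],"dr":[0,0,0]},{"offset":[-0.025,0,-0.09],"dr":[0,0,0]},{"offset":[-0.015,-0.01,-0.12],"dr":[0,0,0]},{"offset":[-0.005,-0.04,-0.145],"dr":[0,0,0]},{"offset":[0.004,-0.075,-0.158],"dr":[0,0,0]},{"offset":[0.004,-0.11,-0.158],"dr":[0,0,0]},{"offset":[0.004,-0.14,-0.158],"dr":[0,0,0]},{"offset":[0.004,-0.15,-0.158],"dr":[0,0,0]},{"offset":[0.004,-0.15,-0.158],"dr":[0,0,0]}]}}

```text
time_s: 31.63
position: [0.4189, 0.1021, 0.1633]
tcp_rot: [[-0.06, 0.998, -0.025], [0.937, 0.065, 0.342], [0.343, -0.003, -0.939]]
force: [0.5, 0.1, -0.0]
opening: 1.0
grasp_force: 0.0
```

```bash
python3 chk.py | grep -v purple
```

```text
[0.4189 0.1021 0.1633] [ 0.5  0.1 -0. ] 31.6333
side red [271, 136, 7, 10, 53] [273.6 140. ] z.072 [0.5688 0.2473]
side blue [278, 136, 6, 8, 38] [280.8 139.4] z.072 [0.593  0.2472]
side blue [249, 139, 51, 31, 507] [276.1 159.8] z.072 [0.5587 0.1516]
side hull [[298.0, 163.0, 0.633, 0.155], [256.0, 169.0, 0.494, 0.147], [249.0, 146.0, 0.488, 0.259], [254.0, 142.0, 0.508, 0.277], [279.0, 136.0, 0.598, 0.297], [293.0, 139.0, 0.643, 0.275], [299.0, 153.0, 0.647, 0.202]]
side amber [269, 145, 9, 6, 34] [272.5 147.2] z.072 [0.5586 0.2124]
side amber [283, 144, 9, 5, 23] [286.8 146.2] z.072 [0.6058 0.211 ]
top red [195, 172, 8, 8, 47] [198.2 175.6] z.072 [0.5663 0.2201]
top blue [184, 156, 33, 44, 557] [198.9 178.4] z.072 [0.5562 0.2181]
top hull [[215.0, 194.0, 0.501, 0.166], [188.0, 194.0, 0.508, 0.263], [186.0, 192.0, 0.516, 0.269], [184.0, 159.0, 0.639, 0.272], [211.0, 157.0, 0.639, 0.173]]
top amber [195, 177, 8, 5, 15] [198.9 179.5] z.072 [0.552  0.2184]
```

The crate lies fully in view, with the red cap at side px (274,140) and top px (198,176), in the middle pocket between the two white-capped bottles. Pixels can't resolve a 6 mm drop, so I'll gauge the rear rim's height by touch with closed, vertical fingers. Seated gives reported z ≈ 0.032; hanging gives 0.038 or more.

Call:
{"method": "servo_tool", "body": {"targets": [{"offset":[0.0,0.02,0],"dr":[0,-4,0]},{"offset":[0.008,0.05,0.003],"dr":[0,-9,0]},{"offset":[0.02,0.08,0.007],"dr":[0,-14,0]},{"offset":[0.032,0.11,0.012],"dr":[0,-18,0]},{"offset":[0.045,0.135,0.016],"dr":[0,-20,0]},{"offset":[0.051,0.1515,0.0182],"dr":[0,-20,0]},{"offset":[0.051,0.1515,0.0182],"dr":[0,-20,0]},{"offset":[0.051,0.1515,0.0182],"dr":[0,-20,0]}], "gripper": 1}}

```text
time_s: 32.4
position: [0.5712, 0.1663, 0.1625]
tcp_rot: [[-0.067, 0.998, 0.0], [0.998, 0.067, 0.0], [0.0, 0.0, -1.0]]
force: [-0.5, -1.2, -0.6]
opening: 0.476
grasp_force: 0.0
```

Call:
{"method": "servo_tool", "body": {"targets": [{"offset":[0,0,0.02],"dr":[0,0,0]},{"offset":[0,0,0.045],"dr":[0,0,0]},{"offset":[0,0,0.07],"dr":[0,0,0]},{"offset":[0,0,0.09],"dr":[0,0,0]},{"offset":[0,0,0.105],"dr":[0,0,0]},{"offset":[0,0,0.115],"dr":[0,0,0]},{"offset":[0,0,0.12],"dr":[0,0,0]},{"offset":[0,0,0.12],"dr":[0,0,0]}]}}

```text
time_s: 33.07
position: [0.5687, 0.1645, 0.0424]
tcp_rot: [[-0.064, 0.998, -0.002], [0.998, 0.064, -0.0], [-0.0, -0.002, -1.0]]
force: [0.4, 0.2, 1.2]
opening: 0.014
grasp_force: 0.0
```

Call:
{"method": "servo_tool", "body": {"targets": [{"offset":[0,0,0.001],"dr":[0,0,0]},{"offset":[0,0,0.002],"dr":[0,0,0]},{"offset":[0,0,0.002],"dr":[0,0,0]}]}}

```text
time_s: 33.32
position: [0.5703, 0.1652, 0.0422]
tcp_rot: [[-0.065, 0.998, 0.002], [0.998, 0.065, 0.0], [0.0, 0.002, -1.0]]
force: [-0.9, -0.2, -0.4]
opening: 0.005
grasp_force: 0.0
```

Call:
{"method": "servo_tool", "body": {"targets": [{"offset":[0,0,0.001],"dr":[0,0,0]},{"offset":[0,0,0.002],"dr":[0,0,0]},{"offset":[0,0,0.002],"dr":[0,0,0]}]}}

```text
time_s: 33.57
position: [0.5697, 0.1653, 0.0396]
tcp_rot: [[-0.065, 0.998, 0.0], [0.998, 0.065, 0.0], [0.0, 0.0, -1.0]]
force: [-0.1, -1.3, 0.8]
opening: 0.007
grasp_force: 0.0
```

Call:
{"method": "servo_tool", "body": {"targets": [{"offset":[0,0,0.001],"dr":[0,0,0]},{"offset":[0,0,0.002],"dr":[0,0,0]},{"offset":[0,0,0.002],"dr":[0,0,0]}]}}

```text
time_s: 33.82
position: [0.5695, 0.1652, 0.0372]
tcp_rot: [[-0.065, 0.998, -0.0], [0.998, 0.065, -0.0], [-0.0, -0.0, -1.0]]
force: [0.1, -0.1, 0.4]
opening: 0.005
grasp_force: 0.0
```

Call:
{"method": "servo_tool", "body": {"targets": [{"offset":[0,0,0.001],"dr":[0,0,0]},{"offset":[0,0,0.002],"dr":[0,0,0]},{"offset":[0,0,0.002],"dr":[0,0,0]}]}}

```text
time_s: 34.07
position: [0.5695, 0.1651, 0.0351]
tcp_rot: [[-0.065, 0.998, -0.0], [0.998, 0.065, -0.0], [-0.0, -0.0, -1.0]]
force: [-0.3, 0.7, -0.4]
opening: 0.003
grasp_force: 0.0
```

Call:
{"method": "servo_tool", "body": {"targets": [{"offset":[0,0,0.001],"dr":[0,0,0]},{"offset":[0,0,0.002],"dr":[0,0,0]},{"offset":[0,0,0.002],"dr":[0,0,0]}]}}

```text
time_s: 34.32
position: [0.5695, 0.1652, 0.0331]
tcp_rot: [[-0.065, 0.998, -0.0], [0.998, 0.065, -0.0], [-0.0, -0.0, -1.0]]
force: [-0.1, 0.2, -0.1]
opening: 0.002
grasp_force: 0.0
```

Call:
{"method": "servo_tool", "body": {"targets": [{"offset":[0,0,0.001],"dr":[0,0,0]},{"offset":[0,0,0.002],"dr":[0,0,0]},{"offset":[0,0,0.002],"dr":[0,0,0]}]}}

```text
time_s: 34.57
position: [0.5697, 0.1652, 0.0317]
tcp_rot: [[-0.065, 0.998, 0.0], [0.998, 0.065, 0.0], [0.0, 0.0, -1.0]]
force: [-0.6, 0.6, 1.9]
opening: 0.008
grasp_force: 1.1
```

Contact came at reported z 0.0317, within 0.1 mm of the seated height, so the rear edge is down behind the lip. I'll lift clear and do a last check.

Call:
{"method": "servo_tool", "body": {"targets": [{"offset":[0,0,-0.01],"dr":[0,0,0]},{"offset":[0,0,-0.03],"dr":[0,0,0]},{"offset":[0,0,-0.06],"dr":[0,0,0]},{"offset":[0,0,-0.09],"dr":[0,0,0]},{"offset":[-0.02,-0.01,-0.12],"dr":[0,0,0]},{"offset":[-0.04,-0.04,-0.13],"dr":[0,0,0]},{"offset":[-0.06,-0.075,-0.13],"dr":[0,0,0]},{"offset":[-0.06,-0.11,-0.13],"dr":[0,0,0]},{"offset":[-0.06,-0.14,-0.13],"dr":[0,0,0]},{"offset":[-0.06,-0.15,-0.13],"dr":[0,0,0]},{"offset":[-0.06,-0.15,-0.13],"dr":[0,0,0]}]}}

```text
time_s: 35.48
position: [0.4207, 0.0956, 0.1618]
tcp_rot: [[-0.065, 0.998, -0.002], [0.998, 0.065, 0.0], [0.0, -0.002, -1.0]]
force: [1.3, -0.4, 0.9]
opening: 0.002
grasp_force: 0.0
```

```bash
python3 chk.py
```

```text
[0.4207 0.0956 0.1618] [ 1.3 -0.4  0.9] 35.4833
side red [270, 136, 8, 10, 55] [273.3 139.6] z.072 [0.5681 0.2495]
side blue [279, 136, 5, 8, 37] [280.8 139.3] z.072 [0.5933 0.2476]
side blue [248, 139, 52, 31, 547] [274.2 158.6] z.072 [0.5538 0.158 ]
side hull [[298.0, 163.0, 0.633, 0.155], [256.0, 169.0, 0.494, 0.147], [248.0, 141.0, 0.489, 0.285], [279.0, 136.0, 0.598, 0.297], [293.0, 139.0, 0.643, 0.275], [299.0, 153.0, 0.647, 0.202]]
side amber [269, 145, 9, 5, 28] [272.2 147. ] z.072 [0.5578 0.2134]
side amber [283, 144, 9, 5, 21] [286.8 146.1] z.072 [0.6058 0.2113]
side purple [285, 283, 14, 26, 301] [291.7 295.6] z.072 [ 0.5055 -0.322 ]
top red [195, 172, 8, 8, 48] [198.3 175.6] z.072 [0.5664 0.2198]
top blue [199, 156, 15, 17, 107] [208.  162.2] z.072 [0.6131 0.1829]
top blue [184, 158, 24, 42, 304] [189.6 180.5] z.072 [0.5508 0.2515]
top hull [[210.0, 156.0, 0.643, 0.176], [213.0, 171.0, 0.586, 0.168], [206.0, 187.0, 0.529, 0.197], [193.0, 194.0, 0.507, 0.245], [188.0, 194.0, 0.508, 0.263], [185.0, 184.0, 0.545, 0.272], [184.0, 159.0, 0.639, 0.272]]
top amber [195, 177, 8, 5, 15] [198.9 179.5] z.072 [0.552  0.2184]
```

The bottles are unmoved and upright, the look-alike is at the same pixels as before, and the hand is clear. Handing in.

```bash
python3 -c "
from rig import ticket
print(ticket.hand_in())"
```

```text
the job is handed in; nothing more can be done
None
```

Handed in at about 35 s: the red-capped bottle stands in the middle pocket and the crate sits behind the lip in the infeed (rear rim touched at the seated height). While feeling for the table earlier, the fingertips pressed on it with 47 N.

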